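# Cure the glue seam of a casket lid with a held curing lamp

## Robot

A 6-joint arm with a two-finger parallel gripper is mounted at the origin on the work surface. World frame = base frame: x ahead of the robot, y to its left, z up, the work surface at z = 0. Lengths are in m, angles in rad, forces in N, time in s.
With the tool pointing down it reaches from about 0.225 to 0.875 m from the base axis. Payload 3.4 kg.
Tool frame: the origin (TCP) lies where the fingers leave the gripper's body, on its centre line; the fingertips stand 73 mm ahead of it and the grasp point (between the pads) lies 54 mm ahead of it (manip.pinch_z is the distance from the TCP to the grasp point, in m); z points along the fingers, y is the line along which they close (so a half turn about z gives the same grasp; the last joint's range is limited). The gripper opens to 85 mm and grips with 20 to 120 N. Pads are 22 mm wide; open, the fingers measure 114 mm over their backs; the gripper's body (76 mm by 85 mm) begins 54 mm behind the grasp point. The pads swing forward as they close: fully open they stand 13 mm farther back than shut.
Start: joints at [1.084, 0.276, 1.505, -0, 1.361, -0.121], TCP at [0.206, 0.537, 0.304] pointing down, gripper open.
Joint ranges: [-2.89, 2.89], [-0.75, 2.08], [0.22, 2.7], [-1.18, 4.32], [0.11, 2.71], [-2.7, 2.7]. Speed limits (rad/s): [2.57, 2.57, 3.14, 3.14, 3.14, 3.14].

## Interface

Orientations are given as a unit quaternion [w, x, y, z].
In Python, from rig import readout, imaging, manip gives the robot as it stands. The module is installed in compiled form; this text tells all that it offers.
- The arm moves only by the tool servo_tool, never from a script. Its argument "moves" is a list of rows, each an object with "dp": the shift along the tool's x, y, z in units of 0.2 m (1.0 is 0.2 m), a list of three; "delta_rot": the turn, a rotation vector about the tool's x, y, z in units of 0.1 rad (1.0 is 0.1 rad), a list of three; "fingers": the opening, from 0 (shut) to 1 (fully open). In form: [{"dp": [dx, dy, dz], "delta_rot": [wx, wy, wz], "fingers": fingers}, ...]. A call has 1 to 5 rows; each row shifts and turns the commanded pose from where the row before left it, along the tool's axes as they then stand; what a row does not reach is not made up. A row lasts 1/10 s, in which the tool goes at most 50 mm and 8.59 degrees, less where a joint would pass 70% of its speed; a pose out of reach is approached as far as the arm can. A call with a number of a shift or a turn outside -1 to 1 is refused whole. A call with a gripper value outside its range is refused whole. The fingers move at their own pace and stop on an object; "force" is the grip in N (left out, the last holds). Time passes only in rows, so rows that do not move let the fingers close. It gives the time, the measured TCP pose, the force, the opening and the grip force at its end, in the units of the state.
- readout.get_state(): the state, without advancing time (a new reading comes with each control period).
- imaging.get_image(name): name is "scene" or "top" or "wrist"; returns (picture, depth): 420x560x3 uint8, red, green, blue; 420x560 float32, m along the optical axis (not along the pixel's ray), 0 where there is no reading.
- imaging.calibration(name): a dict with "intrinsics" (3x3 intrinsics, pixels), "R" (3x3) and "t" (3): a world point X has camera coordinates R X + t; the wrist camera has in their place "hand_eye" (4x4, takes a point from camera to tool coordinates, whose origin is the TCP and whose axes are the flange's). Camera axes: x right, y down, z forward; pixel columns grow to the right and rows downward; lengths in m; the calibration is good to about 2 mm. A picture is of the moment at which its call begins: read the wrist's pose just before it. calibration takes no time and is no camera call.
- manip.sign_off(): hands the job in; it is judged then, once.
The state is a dict: "clock": time; "qpos": joint angles; "qd": joint speeds; "effort": joint torques, N m; "position": TCP position; "ee_rot": TCP orientation; "contact_force": force on the tool from outside, world axes, zero at the start; "moment": the same for the moment, N m; "width": finger opening in m; "gripper_force": force on a finger pad.
Only numpy, scipy, OpenCV 4.12 (cv2) and the standard library are available. Lean on these libraries where they do the work, as an engineer would, in place of code of your own. Each camera call takes 0.05 s, during which the arm holds its last target. There are 200 camera calls.

## Task

Lift the curing lamp out of its stand, lay it gently in the two-fork rest and let go, then take it again across its middle. Hold it level, square to the casket's glue seam with its nose 15 to 40 mm away, keep it pointed steadily at the seam's start (the end below the round stud on the lid) for a full second, guide it slowly along the seam, about 2 cm a second, and hold it for another at the far end. Then lay the lamp gently back in the rest; touch neither the casket nor its block, and leave the pot, bottle, hammer and magnifier where they are.

Things in the scene. Friction and masses are not known exactly. Their poses are not given: they have to be found in the camera images.
- lamp: pen-like curing lamp, 190 mm long, 0.15 kg: aluminium body 26 x 26 mm in section, 40 to 190 mm from the nose tip, and a black tapered nose (16 mm wide at the tip, 25 mm at the body). Origin at the nose tip; z runs along it from nose to tail, x and y square to its flat sides; it shines along -z. Starts upright, nose down, in the stand
- lamp_mid (a point): point on the lamp's centre line 100 mm from the nose tip: its middle, where to hold it for curing (within 30 mm)
- stand: fixed charging stand: base 100 (x) x 80 (y) x 12 mm and an upright square well, 40 mm outside, 31 mm inside, mouth 130 mm above the bench, floor at 12 mm; some 72 mm of the lamp's tail stand out of it. Origin under its centre on the bench, z up, x and y square to the well's walls
- rest: fixed dark wooden rest: base 120 (x) x 75 (y) x 10 mm with two forks at x = -35 and +35 mm, each 10 mm thick (x), with a flat floor 45 mm above the bench, 42 mm wide (y) between prongs 8 mm thick that rise to 65 mm. The lamp lies in it along x, either way round, its middle half way between the forks. Origin under its centre on the bench, z up
- rest_mid (a point): where the lamp's middle lies in the rest: half way between the forks, 58 mm above the bench; axes as the rest's
- work: fixed wooden casket, lid glued on, 60 (x) x 104 (y) mm, top 96 mm above the bench, on a steel block 90 (x) x 150 (y) x 30 mm, between two dark end stops at y = +-58 mm, 10 mm thick, 75 mm high, 13 mm proud of the front face. That face looks to -x and has the seam; a round brass stud (16 mm) is on the lid at the seam's start, 12 mm behind it. Origin under its centre on the bench, z up
- seam_start (a point): start of the glue seam, a thin level line on the casket's front face 81 mm above the bench: the end at the work's +y side, below the stud; axes as the work's, x into the face
- seam_q1 (a point): point on the seam 18 mm from its start
- seam_mid (a point): middle of the seam, 36 mm from its start
- seam_q3 (a point): point on the seam 54 mm from its start
- seam_end (a point): far end of the seam, 72 mm from its start, at the work's -y side
- pot: steel pot of files, 72 mm across and 100 mm high, files up to 195 mm; bystander. Origin under its centre, z up
- bottle: white bottle, 44 mm across, 110 mm high; bystander. Origin under its centre, z up
- hammer: small hammer lying on the bench along its x, 242 mm long, 25 mm high: wooden handle from x = -130 mm, steel head 60 mm (y) at x = +100 mm; bystander. Origin on the bench
- magnifier: bench magnifier: steel foot 96 mm across, 18 mm high, a thin upright post 335 mm high and at its top a lens 72 mm across, level, centred 66 mm out along the magnifier's x; bystander. Origin under the foot's centre, z up
Mind the look-alikes: they are no part of the job. Several things have the shape of the lamp; the one meant has the colours described above.

How it is judged:
On the way, in this order (a step that is already met when the one before it is completed fails the run):
1. the lamp lies level in the rest, let go (angle between lamp's own z axis and vertical between 1.45 and 1.69 rad and horizontal distance between lamp_mid and rest_mid below 0.025 m and z of lamp_mid in the frame of rest_mid between -0.006 and 0.006 m and angle between the z axis of lamp and the x axis of rest, either way round below 0.2 rad and contact force between the fingers and lamp below 0.1 N and linear speed of lamp below 0.02 m/s), for 0.2 s.
2. held by its middle, the lamp points steadily and squarely at the seam's start for a second (x of seam_start in the frame of lamp between -0.008 and 0.008 m and y of seam_start in the frame of lamp between -0.008 and 0.008 m and z of seam_start in the frame of lamp between -0.045 and -0.012 m and angle between the z axis of lamp and the x axis of work, either way round below 0.26 rad and distance between the grasp point and lamp_mid below 0.032 m and linear speed of lamp below 0.02 m/s), for 0.8 s.
3. moving slowly, it passes the first quarter of the seam (x of seam_q1 in the frame of lamp between -0.008 and 0.008 m and y of seam_q1 in the frame of lamp between -0.008 and 0.008 m and z of seam_q1 in the frame of lamp between -0.045 and -0.012 m and angle between the z axis of lamp and the x axis of work, either way round below 0.26 rad and distance between the grasp point and lamp_mid below 0.032 m and linear speed of lamp below 0.06 m/s), for 0.1 s.
4. moving slowly, it passes the middle (x of seam_mid in the frame of lamp between -0.008 and 0.008 m and y of seam_mid in the frame of lamp between -0.008 and 0.008 m and z of seam_mid in the frame of lamp between -0.045 and -0.012 m and angle between the z axis of lamp and the x axis of work, either way round below 0.26 rad and distance between the grasp point and lamp_mid below 0.032 m and linear speed of lamp below 0.06 m/s), for 0.1 s.
5. moving slowly, it passes the third quarter (x of seam_q3 in the frame of lamp between -0.008 and 0.008 m and y of seam_q3 in the frame of lamp between -0.008 and 0.008 m and z of seam_q3 in the frame of lamp between -0.045 and -0.012 m and angle between the z axis of lamp and the x axis of work, either way round below 0.26 rad and distance between the grasp point and lamp_mid below 0.032 m and linear speed of lamp below 0.06 m/s), for 0.1 s.
6. it points steadily and squarely at the seam's far end for a second (x of seam_end in the frame of lamp between -0.008 and 0.008 m and y of seam_end in the frame of lamp between -0.008 and 0.008 m and z of seam_end in the frame of lamp between -0.045 and -0.012 m and angle between the z axis of lamp and the x axis of work, either way round below 0.26 rad and distance between the grasp point and lamp_mid below 0.032 m and linear speed of lamp below 0.02 m/s), for 0.8 s.
At the end, for the whole second after the job is handed in: The lamp lies in both forks of the rest, level within 7 degrees and along it within 11 degrees, either way round, its middle within 25 mm sideways and 6 mm in height of the rest's middle, let go and still (all of step 1); the robot touches nothing.
It fails at once if anything touches the casket, its block or its stops (contact force between work and anything else above 1 N).
It fails at once if the lamp is dropped or pushed hard into the rest (over 40 N) (contact force between lamp and rest above 40 N).
It fails at once if the pot, bottle, hammer or magnifier is pushed more than 20 mm from its place (distance of any of pot, bottle, hammer, magnifier from where it was at the start of the episode above 0.02 m).
It also fails if it takes over 72 s, if anything falls off the work surface, if the arm or the gripper's body presses on something with over 40 N, if the wrist force passes 120 N, or if a joint passes its speed limit or range.

## Working session

There is one attempt and no reset: what is moved stays moved. The work goes in short steps, Python scripts to look and compute and a tool call to move; the robot and the scene stay as the last step left them, time stands still between calls to the robot, and variables do not carry over. Pictures are saved under pics/ and viewed, at most 10 in all, crops included, and the job is handed in when it is done.

Besides the shell and the picture viewer there is one more tool, called after "Emit:" as name(argument=value, ...), one argument or row to a line, values as JSON. servo_tool: Moves the arm, as the interface text tells. Its arguments: {"type":"object","properties":{"moves":{"type":"array"},"force":{"type":"number"}},"required":["moves"]}

```bash
mkdir -p pics; python3 - <<'E'
from rig import readout, imaging, manip
import cv2,numpy as np
s=readout.get_state();print(s)
for n in("scene","top"):
    p,d=imaging.get_image(n);cv2.imwrite(f"pics/{n}0.png",p[:,:,::-1]);np.savez(f"{n}0.npz",p=p,d=d)
    print(n,imaging.calibration(n),(d==0).mean())
print(imaging.calibration("wrist"),manip.pinch_z)
E
```

```text
{'clock': 0.0, 'qpos': array([ 1.08402384e+00,  2.76583970e-01,  1.50617291e+00,  9.88715176e-06,
        1.36070313e+00, -1.21002075e-01]), 'qd': array([ 0.00065119,  0.00232947,  0.00044516,  0.00077145, -0.00072116,
        0.000304  ]), 'effort': array([-3.67476692e-03, -4.16766322e+01, -2.45804822e+01, -4.06771605e-04,
        1.10192323e-02, -1.53122937e-05]), 'position': array([0.20546697, 0.536591  , 0.30303003]), 'ee_rot': array([-2.83998838e-04,  1.81868353e-01,  9.83322445e-01, -8.89452265e-04]), 'contact_force': array([0.29997926, 0.96243815, 0.61573995]), 'moment': array([ 0.02088643, -0.01720161, -0.05860934]), 'gripper_force': 0.0, 'width': 0.0855166848976663}
scene {'intrinsics': array([[387.1659415 ,   0.        , 274.03195435],
       [  0.        , 387.1659415 , 216.83662702],
       [  0.        ,   0.        ,   1.        ]]), 'R': array([[ 0.12658863,  0.99188096,  0.01214415],
       [ 0.76155957, -0.08933466, -0.64190836],
       [-0.63561179,  0.0905068 , -0.76668519]]), 't': array([-0.09875289, -0.34045329,  1.38172936])} 0.004200680272108843
top {'intrinsic
[... 211 characters left out ...]

       [-0.98937517, -0.01359642, -0.14474774],
       [ 0.14458469,  0.01229909, -0.98941599]]), 't': array([0.04224528, 0.51311561, 1.20591656])} 0.003941326530612245
{'intrinsics': array([[362.21488585,   0.        , 279.43691487],
       [  0.        , 362.21488585, 220.72350595],
       [  0.        ,   0.        ,   1.        ]]), 'hand_eye': array([[-4.31674126e-04, -9.53779304e-01, -3.00507658e-01,
         7.76612052e-02],
       [ 9.99999879e-01, -4.83189805e-04,  9.71102114e-05,
        -5.03365113e-04],
       [-2.37823947e-04, -3.00507579e-01,  9.53779397e-01,
        -6.94213433e-02],
       [ 0.00000000e+00,  0.00000000e+00,  0.00000000e+00,
         1.00000000e+00]])} 0.0539
```

View pics/scene0.png

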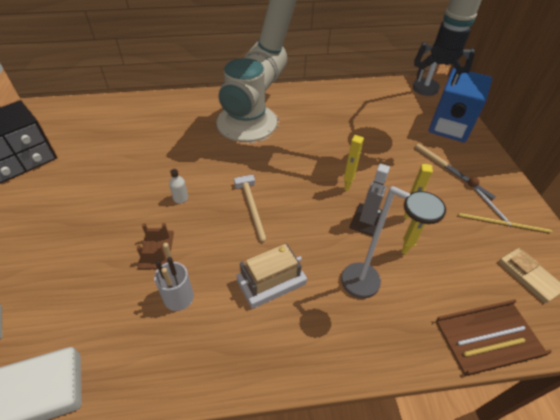

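View pics/top0.png

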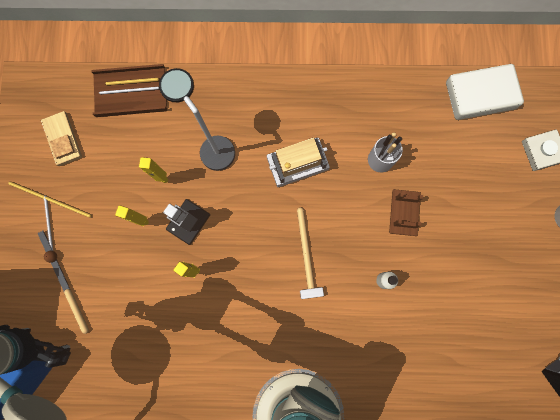

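The scene view shows the grey lamp in its stand at about (375,195), with yellow look-alikes around it. The rest is at (155,245) and the casket at (272,272). In the top view the lamp's tail is at (173,211) and the stand at (187,220). The rest is at (405,212), the casket at (300,160) with its stud at (288,165), the magnifier foot at (217,152), and the hammer near (307,250).

```bash
cat > h.py <<'E'
import numpy as np,cv2
from rig import readout,imaging,manip
from scipy.spatial.transform import Rotation as Ro
def cam(n,s=None):
    c=imaging.calibration(n);K=c["intrinsics"]
    if n!="wrist": return K,c["R"].T,-c["R"].T@c["t"]
    q=s["ee_rot"];M=np.eye(4);M[:3,:3]=Ro.from_quat(np.r_[q[1:],q[0]]).as_matrix();M[:3,3]=s["position"]
    M=M@c["hand_eye"];return K,M[:3,:3],M[:3,3]
def cloud(d,C):
    K,R,o=C;v,u=np.mgrid[:d.shape[0],:d.shape[1]]
    P=np.stack([(u-K[0,2])/K[0,0]*d,(v-K[1,2])/K[1,1]*d,d],-1)
    return P@R.T+o
def rect(P,m):
    r=cv2.minAreaRect((P[m][:,:2]*1000).astype(np.float32));return r
def grab(n,f):
    s=readout.get_state();p,d=imaging.get_image(n);cv2.imwrite(f"pics/{f}.png",p[:,:,::-1]);C=cam(n,s);return s,p,d,C
E
python3 - <<'E'
from h import *
z=np.load("top0.npz");p,d=z["p"],z["d"];C=cam("top");P=cloud(d,C);Z=P[...,2]
def box(u0,v0,u1,v1):
    m=np.zeros(d.shape,bool);m[v0:v1,u0:u1]=1;return m&(d>0)
def rep(n,b,zl,zh):
    m=box(*b)&(Z>zl)&(Z<zh)
    if m.sum()<5: print(n,m.sum());return
    print(n,m.sum(),"med",P[m].mean(0).round(4),"z",np.percentile(Z[m],[5,50,95]).round(4),np.round(rect(P,m),1).tolist() if 0 else rect(P,m))
rep("lamp top",(155,195,200,235),.185,.25)
rep("stand wellmouth",(160,195,215,245),.12,.14)
rep("stand base",(155,195,215,250),.006,.02)
rep("rest base",(380,180,430,240),.005,.02)
rep("rest prongs",(380,180,430,240),.055,.075)
rep("lid",(260,130,335,190),.088,.1)
rep("stud",(260,130,335,190),.1,.12)
rep("stops",(260,130,335,190),.065,.082)
rep("block",(260,130,335,190),.022,.038)
for n,b in dict(y1=(135,150,160,185),y2=(110,200,140,225),y3=(170,258,196,280)).items(): rep(n,b,.1,.3)
rep("lens",(155,60,200,105),.25,.4)
rep("foot",(195,130,240,170),.01,.025)
rep("post",(180,90,240,170),.1,.3)
rep("pot",(365,125,410,175),.09,.105)
rep("files",(365,120,410,175),.11,.3)
rep("bottle",(370,265,405,295),.09,.13)
rep("hammer",(290,200,330,300),.012,.04)
E
```

```text
lamp top 142 med [0.4911 0.2997 0.2013] z [0.1929 0.202  0.2058] ((492.0129089355469, 300.8560791015625), (27.20111656188965, 25.689268112182617), 58.35992431640625)
stand wellmouth 130 med [0.4881 0.295  0.1293] z [0.1222 0.1298 0.135 ] ((491.76995849609375, 300.5295715332031), (40.1365852355957, 39.522499084472656), 58.7628288269043)
stand base 784 med [0.4883 0.2968 0.0124] z [0.0072 0.0125 0.0168] ((485.3475036621094, 310.26751708984375), (135.00799560546875, 162.29322814941406), 0.879706859588623)
rest base 1027 med [ 0.5229 -0.2777  0.0104] z [0.0057 0.0104 0.0148] ((533.6842651367188, -277.38470458984375), (125.72511291503906, 159.29348754882812), 89.17996215820312)
rest prongs 70 med [ 0.5257 -0.2785  0.0642] z [0.0566 0.0649 0.069 ] ((524.9481201171875, -279.1677551269531), (57.99708938598633, 79.83731842041016), 85.05974578857422)
lid 896 med [0.6568 0.0079 0.0957] z [0.0918 0.0959 0.099 ] ((657.2021484375, 8.62588882446289), (61.628910064697266, 104.25645446777344), 20.036487579345703)
stud 57 med [0.6484 0.0161 0.1012] z [0.1001 0.1007 0.1041] ((657.1563110351562, 8.91772
[... 1327 characters left out ...]
124084473), 29.431852340698242)
pot 148 med [ 0.6662 -0.2156  0.098 ] z [0.0912 0.0988 0.1029] ((669.3277587890625, -218.27056884765625), (71.46309661865234, 69.40770721435547), 77.04126739501953)
files 180 med [ 0.6722 -0.2142  0.1599] z [0.1226 0.1601 0.1941] ((673.6432495117188, -214.69363403320312), (32.78196716308594, 43.429115295410156), 45.57960891723633)
bottle 74 med [ 0.344  -0.2213  0.1094] z [0.1005 0.11   0.1151] ((343.5935974121094, -221.9345245361328), (20.383071899414062, 19.2864990234375), 89.61235046386719)
hammer 749 med [ 0.3898 -0.0191  0.0207] z [0.014  0.0204 0.028 ] ((415.35137939453125, -16.21895980834961), (239.41246032714844, 59.54014205932617), 7.9694647789001465)
```

Emit:
servo_tool(
  moves=[
    {"dp": [-0.15,-0.12,-0.02],"delta_rot": [0,0,0],"fingers": 1},
    {"dp": [-0.15,-0.12,-0.02],"delta_rot": [0,0,0],"fingers": 1},
    {"dp": [-0.15,-0.12,-0.02],"delta_rot": [0,0,0],"fingers": 1},
    {"dp": [-0.15,-0.12,-0.02],"delta_rot": [0,0,0],"fingers": 1},
    {"dp": [-0.15,-0.12,-0.02],"delta_rot": [0,0,0],"fingers": 1},
  ],
)

```text
clock: 0.6
position: [0.3031, 0.3698, 0.3237]
ee_rot: [-0.0, 0.182, 0.983, -0.0]
contact_force: [1.2, 0.1, -0.9]
width: 0.0848
gripper_force: 0.0
```

```bash
cat > log.py <<'E'
import json
from rig import readout
s=readout.get_state();r=[s["qpos"].tolist(),s["position"].tolist(),s["ee_rot"].tolist()]
open("log.jsonl","a").write(json.dumps(r)+"\n")
print(round(s["clock"],2),s["qpos"].round(3),s["position"].round(4),s["ee_rot"].round(4),s["width"],s["gripper_force"],s["contact_force"].round(1))
E
echo '[[1.08402384,0.27658397,1.50617291,0.00000989,1.36070313,-0.121002075],[0.20546697,0.536591,0.30303003],[-2.83998838e-04,1.81868353e-01,9.83322445e-01,-8.89452265e-04]]' > log.jsonl; python3 log.py
```

```text
0.6 [ 0.739  0.118  1.662 -0.     1.362 -0.467] [0.3031 0.3698 0.3237] [-1.000e-04  1.816e-01  9.834e-01 -3.000e-04] 0.08476545133832358 0.0 [ 1.2  0.1 -0.9]
```

Emit:
servo_tool(
  moves=[
    {"dp": [-0.15,-0.12,-0.02],"delta_rot": [0.8,0,0],"fingers": 1},
    {"dp": [-0.1,-0.1,0],"delta_rot": [0.8,0,0.5],"fingers": 1},
    {"dp": [-0.1,-0.1,0],"delta_rot": [0.8,0,1],"fingers": 1},
    {"dp": [-0.05,-0.05,0],"delta_rot": [0,-0.8,1],"fingers": 1},
    {"dp": [-0.05,-0.05,0],"delta_rot": [0,-0.8,1],"fingers": 1},
  ],
)

```text
clock: 1.1
position: [0.3515, 0.2584, 0.3385]
ee_rot: [0.072, 0.34, 0.927, -0.14]
contact_force: [0.2, -0.8, -0.9]
width: 0.0855
gripper_force: 0.0
```

```bash
python3 log.py
```

```text
1.1 [ 0.654  0.131  1.645 -0.272  1.531 -0.179] [0.3515 0.2584 0.3385] [ 0.0719  0.3403  0.927  -0.1401] 0.08547237939881479 0.0 [ 0.2 -0.8 -0.9]
```

```bash
cat > fk.py <<'E'
import numpy as np,json,itertools
from scipy.spatial.transform import Rotation as Ro
from scipy.optimize import least_squares
D=[[np.array(x) for x in json.loads(l)] for l in open("log.jsonl")]
E=lambda a,t:Ro.from_euler(a,t)
def rot(q,s4,s6,c): return E('z',q[0])*E('y',q[1]+q[2])*E('z',s4*q[3])*E('y',q[4])*E('z',s6*q[5]+c)
def err(k): return max((rot(q,*k).inv()*Ro.from_quat(np.r_[e[1:],e[0]])).magnitude() for q,p,e in D)
K=min(itertools.product([1,-1],[1,-1],np.arange(4)*np.pi/2),key=err)
def basis(q):
    A=E('z',q[0]);B=A*E('y',q[1]);C=A*E('y',q[1]+q[2]);W=rot(q,*K)
    return np.stack([A.apply([1,0,0]),A.apply([0,1,0]),[0,0,1.],B.apply([0,0,1]),C.apply([1,0,0]),C.apply([0,0,1]),W.apply([0,0,1])],1)
Am=np.vstack([basis(q) for q,_,_ in D]+[1e-3*np.eye(7)]);bm=np.r_[np.hstack([p for _,p,_ in D]),1e-3*np.array([0,0,.3,.4,0,.4,.15])]
X=np.linalg.lstsq(Am,bm,rcond=None)[0]
def fk(q): return basis(q)@X,rot(q,*K)
lo=np.array([-2.89,-.75,.22,-1.18,.11,-2.7]);hi=np.array([2.89,2.08,2.7,4.32,2.71,2.7])
def ik(p,R,q0=None):
    best=None;rng=np.random.default_rng(0)
    for i in range(1 if q0 is not None else 25):
        g=q0 if q0 is not None else rng.uniform(lo,hi)
        r=least_squares(lambda q:np.r_[(fk(q)[0]-p)*3,(R.inv()*fk(q)[1]).as_rotvec()],np.clip(g,lo+.01,hi-.01),bounds=(lo,hi))
        yield r.cost,r.x
def T(z,y):
    z=np.array(z,float);z/=np.linalg.norm(z);y=np.array(y,float);y-=z*(y@z);y/=np.linalg.norm(y)
    return Ro.from_matrix(np.stack([np.cross(y,z),y,z],1))
E
python3 - <<'E'
from fk import *
print(K,err(K),X.round(4),[np.abs(fk(q)[0]-p).max().round(4) for q,p,_ in D])
f=np.deg2rad(58.5);F=np.array([np.cos(f),np.sin(f),0]);S=np.array([-np.sin(f),np.cos(f),0])
g=np.deg2rad(-5);G=np.array([np.cos(g),np.sin(g),0]);H=np.array([-np.sin(g),np.cos(g),0])
u=np.array([0,0,1.]);L=np.array([.492,.3006,.184]);M=np.array([.525,-.279,.058])
for a in np.deg2rad([0,20,30,45,60]):
  for sg in(1,-1):
    z=np.cos(a)*F-np.sin(a)*u
    for nm,p,R in[("stand",L-.054*z,T(z,sg*S))]+[("rest"+("N+" if w>0 else "N-"),M-w*G*.072-.054*zz,T(zz,sg*yy)) for w in(1,-1) for t in[-w*G] for zz in[-np.sin(a)*t-np.cos(a)*u] for yy in[-w*H]]:
      # y sign: lamp frame handedness: S = u x F ; laid: F->-u(cos), u->t ; y= t x (-u)
      sol=sorted({tuple(x.round(2)) for c,x in ik(p,R) if c<1e-6})
      print(round(np.rad2deg(a)),sg,nm,*[np.array(s) for s in sol])
E
```

```text
(1, 1, np.float64(1.5707963267948966)) 6.018561134865475e-09 [0.002  0.0694 0.1486 0.63   0.0725 0.4216 0.292 ] [np.float64(0.0), np.float64(0.0), np.float64(0.0)]
0 1 stand [-0.21  0.81  2.53  1.91  1.64  1.38]
0 1 restN+ [-0.67  0.4   1.87  0.    0.88  0.98]
0 1 restN- [-0.55  0.56  1.56  0.    1.03 -2.03]
0 -1 stand [-0.21  0.81  2.53  1.91  1.64 -1.76]
0 -1 restN+ [-0.67  0.4   1.87 -0.    0.88 -2.16]
0 -1 restN- [-0.55  0.56  1.56 -0.    1.03  1.11]
20 1 stand [-0.14  0.41  2.42  1.85  1.12  1.89]
20 1 restN+ [-0.83  0.31  2.11  0.49  0.51  0.42]
20 1 restN- [-0.48  0.72  1.28 -0.13  1.47 -1.93]
20 -1 stand [-0.14  0.41  2.42  1.85  1.12 -1.25]
20 -1 restN+
20 -1 restN- [-0.48  0.72  1.28 -0.13  1.47  1.21]
30 1 stand [-0.07  0.28  2.32  1.67  0.88  2.21]
30 1 restN+ [-0.93  0.32  2.23  1.06  0.44 -0.21]
30 1 restN- [-0.46  0.81  1.14 -0.18  1.68 -1.91]
30 -1 stand [-0.07  0.28  2.32  1.67  0.88 -0.93]
30 -1 restN+
30 -1 restN- [-0.46  0.81  1.14 -0.18  1.68  1.23]
45 1 stand
45 1 restN+ [-1.09  0.41  2.41  1.8   0.66 -1.12]
45 1 restN- [-0.43  0.96  0.95 -0.26  1.98 -1.92]
45 -1 stand [ 0.06  0.17  2.15  1.18  0.68 -0.3 ]
45 -1 restN+ [-1.09  0.41  2.41  1.8   0.66  2.02]
45 -1 restN- [-0.43  0.96  0.95 -0.26  1.98  1.22]
60 1 stand
60 1 restN+ [-1.25  0.66  2.56  2.02  1.08 -1.66]
60 1 restN- [-0.41  1.11  0.77 -0.36  2.25 -1.97]
60 -1 stand [0.2  0.17 1.97 0.59 0.72 0.36]
60 -1 restN+ [-1.25  0.66  2.56  2.02  1.08  1.49]
60 -1 restN- [-0.41  1.11  0.77 -0.36  2.25  1.17]
```

```bash
cat > plan.py <<'E'
from fk import *
from rig import readout
def row(p0,R0,p1,R1,n,nd=3):
    w=(R0.inv()*R1).as_rotvec()/n;r=Ro.from_rotvec(w)
    A=sum((r**k).as_matrix() for k in range(n))   # sum of tool-frame shifts seen in R0
    dp=np.linalg.solve(A,R0.inv().apply(p1-p0))
    a=np.round(dp/.2,nd);b=np.round(w/.1,nd)
    r=Ro.from_rotvec(b*.1);p,R=p0.copy(),R0
    for k in range(n): p=p+R.apply(a*.2);R=R*r
    return a,b,p,R
def show(wps,ns,p=None,R=None,q=None,nd=3):
    s=readout.get_state()
    if p is None: p,R,q=s["position"],Ro.from_quat(np.r_[s["ee_rot"][1:],s["ee_rot"][0]]),s["qpos"]
    for (p1,R1),n in zip(wps,ns):
        a,b,p,R=row(p,R,p1,R1,n,nd)
        c,q=next(ik(p,R,q))
        print(n,"dp",a.tolist(),"rot",b.tolist(),"mm/row",round(200*np.linalg.norm(a)),"->",p.round(3),"q",q.round(2),"" if c<1e-6 else "BAD %g"%c)
    return p,R,q
f=np.deg2rad(58.5);F=np.array([np.cos(f),np.sin(f),0]);S=np.array([-np.sin(f),np.cos(f),0])
g=np.deg2rad(-5);G=np.array([np.cos(g),np.sin(g),0]);H=np.array([-np.sin(g),np.cos(g),0])
u=np.array([0,0,1.]);L=np.array([.492,.3006,.184]);M=np.array([.525,-.279,.058]);a=np.deg2rad(30)
zs=np.cos(a)*F-np.sin(a)*u;RS=T(zs,S);PS=L-.054*zs
zr=np.sin(a)*G-np.cos(a)*u;RR=T(zr,-H);PR=M-.08*G-.054*zr
def jpath(q0,q1,k): return [fk(q0+(q1-q0)*i/k) for i in range(1,k+1)]
E
python3 - <<'E'
from plan import *
q=np.array([-.07,.28,2.32,1.67,.88,2.21])
Q={}
for n,p in[("grasp",PS),("pre50",PS-.05*zs),("pre",PS-.1*zs),("l50",PS+.05*u),("l100",PS+.1*u),("lift",PS+.14*u)]:
    c,q=next(ik(p,RS,Q.get("grasp",q) if n=="l50" else q));Q[n]=q;print(n,p.round(3),q.round(2),c)
q=np.array([-.93,.32,2.23,1.06,.44,-.21])
for n,p in[("rest",PR),("above",PR+.09*u)]:
    c,q=next(ik(p,RR,q));Q[n]=q;print(n,p.round(3),q.round(2),c)
np.savez("Q.npz",**Q)
print("lift->above nose heights")
l=RS.inv().apply(u) # lamp z in tool
for i in range(11):
    p,R=fk(Q["lift"]+(Q["above"]-Q["lift"])*i/10);gp=p+R.apply([0,0,.054]);t=R.apply(l)
    print(gp.round(3),"nose",(gp-t*.172).round(3))
print("now->pre")
w=jpath(readout.get_state()["qpos"],Q["pre"],8)
show(w,[5]*8)
E
```

```text
grasp [0.468 0.261 0.211] [-0.07  0.28  2.32  1.67  0.88  2.21] 6.428781357989401e-17
pre50 [0.445 0.224 0.236] [-0.2   0.19  2.33  1.51  0.95  2.3 ] 2.2862000234997495e-26
pre [0.422 0.187 0.261] [-0.34  0.1   2.34  1.36  1.05  2.39] 9.030657313617363e-26
l50 [0.468 0.261 0.261] [-0.07  0.16  2.25  1.52  0.88  2.45] 9.040979662177211e-24
l100 [0.468 0.261 0.311] [-0.07  0.07  2.17  1.39  0.9   2.66] 4.6212003384511515e-27
lift [0.468 0.261 0.351] [-0.09  0.03  2.15  1.37  0.94  2.7 ] 0.0011829317379490909
rest [ 0.418 -0.27   0.105] [-0.94  0.31  2.24  1.07  0.45 -0.23] 3.8873980741023746e-22
above [ 0.418 -0.27   0.195] [-0.94  0.14  2.12  0.69  0.63  0.2 ] 5.338854173669418e-19
lift->above nose heights
[0.492 0.3   0.317] nose [0.498 0.303 0.145]
[0.514 0.246 0.294] nose [0.55  0.218 0.128]
[0.531 0.19  0.273] nose [0.592 0.133 0.123]
[0.541 0.132 0.253] nose [0.625 0.052 0.126]
[0.546 0.073 0.234] nose [ 0.649 -0.022  0.135]
[0.544 0.013 0.216] nose [ 0.664 -0.088  0.146]
[ 0.536 -0.047  0.2  ] nose [ 0.671 -0.144  0.157]
[ 0.522 -0.106  0.185] nose [ 0.67  -0.191  0.165]
[ 0.502
[... 443 characters left out ...]
0.374, 0.99] mm/row 4 -> [0.304 0.259 0.254] q [0.28 0.12 1.9  0.34 1.35 0.78] 
5 dp [0.008, 0.001, 0.006] rot [0.323, 0.313, 1.03] mm/row 2 -> [0.309 0.265 0.248] q [0.16 0.12 1.99 0.54 1.29 1.1 ] 
5 dp [0.018, -0.0, -0.004] rot [0.384, 0.24, 1.059] mm/row 4 -> [0.327 0.267 0.249] q [0.03 0.11 2.08 0.75 1.23 1.43] 
5 dp [0.027, -0.009, -0.014] rot [0.435, 0.152, 1.079] mm/row 6 -> [0.356 0.256 0.254] q [-0.09  0.11  2.16  0.95  1.17  1.75] 
5 dp [0.031, -0.024, -0.02] rot [0.47, 0.045, 1.093] mm/row 9 -> [0.39  0.23  0.259] q [-0.22  0.11  2.25  1.15  1.11  2.07] 
5 dp [0.024, -0.042, -0.025] rot [0.477, -0.076, 1.102] mm/row 11 -> [0.422 0.187 0.261] q [-0.34  0.1   2.34  1.36  1.05  2.39]
```

```bash
sed -i 's/a=np.deg2rad(30)/a=np.deg2rad(20)/' plan.py; python3 - <<'E'
from plan import *
q=np.array([-.14,.41,2.42,1.85,1.12,1.89])
Q={}
for n,p in[("grasp",PS),("pre50",PS-.05*zs),("pre",PS-.1*zs),("preup",PS-.11*zs+.1*u),("l50",PS+.05*u),("l100",PS+.1*u),("lift",PS+.14*u)]:
    c,q=next(ik(p,RS,Q.get("grasp",q) if n=="l50" else q));Q[n]=q;print(n,p.round(3),q.round(2),c)
q=np.array([-.83,.31,2.11,.49,.51,.42])
G0=np.array([1,0,0]);RV=T(np.sin(a)*G0-np.cos(a)*u,[0,-1,0])
for n,p,R in[("rest",PR,RR),("r45",PR+.045*u,RR),("above",PR+.09*u,RR),("high",PR+.2*u,RR),("V",np.array([.38,0,.33]),RV)]:
    c,q=next(ik(p,R,q));Q[n]=q;print(n,p.round(3),q.round(2),c)
np.savez("Q.npz",**Q)
l=RS.inv().apply(u)
for n0,n1 in(("lift","V"),("V","high")):
  for i in range(0,9,1):
    p,R=fk(Q[n0]+(Q[n1]-Q[n0])*i/8);gp=p+R.apply([0,0,.054]);t=R.apply(l)
    print(gp.round(3),"nose",(gp-t*.172).round(3),"tail",(gp+t*.018).round(3))
w=jpath(readout.get_state()["qpos"],Q["preup"],8)
show(w,[5]*8)
E
```

```text
grasp [0.465 0.257 0.202] [-0.14  0.41  2.42  1.85  1.12  1.89] 2.2082712742344046e-30
pre50 [0.441 0.217 0.22 ] [-0.29  0.35  2.45  1.69  1.16  1.93] 4.8783805491328684e-29
pre [0.416 0.177 0.237] [-0.46  0.28  2.47  1.52  1.21  1.99] 1.7946585593778014e-28
preup [0.411 0.169 0.34 ] [-0.49  0.01  2.31  1.35  1.3   2.44] 3.996051204256858e-20
l50 [0.465 0.257 0.252] [-0.14  0.27  2.36  1.75  1.07  2.11] 3.558754449649127e-21
l100 [0.465 0.257 0.302] [-0.14  0.15  2.29  1.64  1.05  2.33] 1.33954683960475e-22
lift [0.465 0.257 0.342] [-0.14  0.07  2.22  1.56  1.04  2.49] 2.0228847244615896e-27
rest [ 0.427 -0.27   0.109] [-0.84  0.31  2.12  0.5   0.51  0.4 ] 2.656622260014555e-23
r45 [ 0.427 -0.27   0.154] [-0.84  0.23  2.07  0.41  0.63  0.51] 1.0367639187192092e-29
above [ 0.427 -0.27   0.199] [-0.84  0.16  2.    0.35  0.75  0.58] 1.3269602068593566e-30
high [ 0.427 -0.27   0.309] [-0.84  0.05  1.82  0.28  1.03  0.7 ] 6.056761566469368e-21
V [0.38 0.   0.33] [-0.25 -0.2   1.99  0.1   1.02  1.28] 1.4094758796222892e-18
[0.492 0.301 0.324] nose [0.492 0.301 0.152] tail [0.492 0.301 0.34
[... 1580 characters left out ...]
.999] mm/row 3 -> [0.294 0.235 0.277] q [0.22 0.08 1.89 0.33 1.44 0.8 ] 
5 dp [0.005, -0.004, 0.0] rot [0.371, 0.313, 1.015] mm/row 1 -> [0.296 0.241 0.279] q [0.08 0.07 1.98 0.54 1.41 1.13] 
5 dp [0.014, -0.007, -0.01] rot [0.445, 0.231, 1.022] mm/row 4 -> [0.312 0.244 0.288] q [-0.06  0.05  2.06  0.74  1.38  1.46] 
5 dp [0.02, -0.019, -0.02] rot [0.508, 0.124, 1.019] mm/row 7 -> [0.34  0.236 0.304] q [-0.2   0.04  2.14  0.94  1.36  1.79] 
5 dp [0.019, -0.034, -0.026] rot [0.546, -0.011, 1.009] mm/row 9 -> [0.376 0.212 0.322] q [-0.35  0.02  2.23  1.14  1.32  2.11] 
5 dp [0.006, -0.05, -0.032] rot [0.545, -0.17, 0.993] mm/row 12 -> [0.412 0.169 0.34 ] q [-0.49  0.01  2.31  1.35  1.3   2.44]
```

```bash
python3 - <<'E'
from plan import *
Q=np.load("Q.npz");q0=readout.get_state()["qpos"];q1=Q["preup"]
v=(q0+q1)/2+np.array([-.15,-.3,0,0,.1,0])
w=jpath(q0,v,4)+jpath(v,q1,4)
for p,R in w: print((p+R.apply([0,0,.073])).round(3))
show(w,[5]*8,nd=2)
E
```

```text
[0.31  0.208 0.264]
[0.272 0.205 0.269]
[0.249 0.218 0.283]
[0.243 0.24  0.305]
[0.278 0.27  0.302]
[0.328 0.281 0.306]
[0.387 0.268 0.313]
[0.447 0.228 0.315]
5 dp [-0.01, -0.05, 0.01] rot [0.03, 0.47, 1.02] mm/row 10 -> [0.318 0.219 0.339] q [ 0.47  0.04  1.72 -0.07  1.54  0.15] 
5 dp [-0.02, -0.04, 0.01] rot [0.1, 0.45, 1.03] mm/row 9 -> [0.28  0.195 0.336] q [ 0.28 -0.06  1.83  0.13  1.51  0.47] 
5 dp [-0.01, -0.02, -0.01] rot [0.19, 0.43, 1.02] mm/row 5 -> [0.26  0.191 0.35 ] q [ 0.1  -0.14  1.9   0.34  1.52  0.79] 
5 dp [-0.0, -0.02, -0.01] rot [0.27, 0.4, 0.99] mm/row 4 -> [0.251 0.202 0.367] q [-0.07 -0.23  1.97  0.54  1.51  1.13] 
5 dp [0.03, -0.01, 0.02] rot [0.41, 0.12, 1.03] mm/row 7 -> [0.278 0.224 0.357] q [-0.16 -0.17  2.06  0.74  1.45  1.47] 
5 dp [0.04, -0.01, 0.0] rot [0.44, 0.04, 1.06] mm/row 8 -> [0.318 0.218 0.352] q [-0.3  -0.12  2.14  0.94  1.42  1.78] 
5 dp [0.04, -0.03, 0.0] rot [0.45, -0.05, 1.08] mm/row 10 -> [0.365 0.203 0.343] q [-0.4  -0.05  2.23  1.14  1.36  2.1 ] 
5 dp [0.02, -0.05, -0.01] rot [0.46, -0.15, 1.09] mm/row 11 -> [0.409 0.172 0.342] q [-0.49 -0.01  2.31  1.35  1.29  2.45]
```

Emit:
servo_tool(
  moves=[
    {"dp": [-0.01,-0.05,0.01],"delta_rot": [0.03,0.47,1],"fingers": 1},
    {"dp": [-0.01,-0.05,0.01],"delta_rot": [0.03,0.47,1],"fingers": 1},
    {"dp": [-0.01,-0.05,0.01],"delta_rot": [0.03,0.47,1],"fingers": 1},
    {"dp": [-0.01,-0.05,0.01],"delta_rot": [0.03,0.47,1],"fingers": 1},
    {"dp": [-0.01,-0.05,0.01],"delta_rot": [0.03,0.47,1],"fingers": 1},
  ],
)

```text
clock: 1.6
position: [0.3172, 0.2198, 0.3397]
ee_rot: [-0.009, 0.573, 0.816, -0.084]
contact_force: [0.0, -0.6, -0.1]
width: 0.0854
gripper_force: 0.0
```

Emit:
servo_tool(
  moves=[
    {"dp": [-0.02,-0.04,0.01],"delta_rot": [0.1,0.45,1],"fingers": 1},
    {"dp": [-0.02,-0.04,0.01],"delta_rot": [0.1,0.45,1],"fingers": 1},
    {"dp": [-0.02,-0.04,0.01],"delta_rot": [0.1,0.45,1],"fingers": 1},
    {"dp": [-0.02,-0.04,0.01],"delta_rot": [0.1,0.45,1],"fingers": 1},
    {"dp": [-0.02,-0.04,0.01],"delta_rot": [0.1,0.45,1],"fingers": 1},
  ],
)

```text
clock: 2.1
position: [0.2799, 0.1943, 0.3367]
ee_rot: [-0.092, 0.761, 0.64, -0.04]
contact_force: [0.4, 0.3, -0.1]
width: 0.0852
gripper_force: 0.0
```

Emit:
servo_tool(
  moves=[
    {"dp": [-0.01,-0.02,-0.01],"delta_rot": [0.19,0.43,1],"fingers": 1},
    {"dp": [-0.01,-0.02,-0.01],"delta_rot": [0.19,0.43,1],"fingers": 1},
    {"dp": [-0.01,-0.02,-0.01],"delta_rot": [0.19,0.43,1],"fingers": 1},
    {"dp": [-0.01,-0.02,-0.01],"delta_rot": [0.19,0.43,1],"fingers": 1},
    {"dp": [-0.01,-0.02,-0.01],"delta_rot": [0.19,0.43,1],"fingers": 1},
  ],
)

```text
clock: 2.6
position: [0.2602, 0.1903, 0.3504]
ee_rot: [-0.183, 0.891, 0.417, -0.01]
contact_force: [-1.4, -0.5, 0.0]
width: 0.0853
gripper_force: 0.0
```

Emit:
servo_tool(
  moves=[
    {"dp": [0,-0.02,-0.01],"delta_rot": [0.27,0.4,1],"fingers": 1},
    {"dp": [0,-0.02,-0.01],"delta_rot": [0.27,0.4,1],"fingers": 1},
    {"dp": [0,-0.02,-0.01],"delta_rot": [0.27,0.4,1],"fingers": 1},
    {"dp": [0,-0.02,-0.01],"delta_rot": [0.27,0.4,1],"fingers": 1},
    {"dp": [0,-0.02,-0.01],"delta_rot": [0.27,0.4,1],"fingers": 1},
  ],
)

```text
clock: 3.1
position: [0.25, 0.2002, 0.3675]
ee_rot: [-0.274, 0.948, 0.162, 0.005]
contact_force: [-0.4, 0.1, -0.2]
width: 0.0857
gripper_force: 0.0
```

```bash
python3 log.py; python3 - <<'E'
from plan import *
print(X.round(4),[np.abs(fk(q)[0]-p).max().round(4) for q,p,_ in D])
Q=np.load("Q.npz");q0=readout.get_state()["qpos"]
_,q1=next(ik(PS-.11*zs+.1*u,RS,Q["preup"]))
p,R,q=show(jpath(q0,q1,4),[5]*4,nd=2)
p,R,q=show([(PS-.1*zs,RS),(PS-.05*zs,RS),(PS,RS)],[5]*3,p,R,q)
E
```

```text
3.1 [-0.078 -0.215  1.97   0.539  1.533  1.093] [0.25   0.2002 0.3675] [-0.2737  0.948   0.1621  0.0049] 0.08572203017786621 0.0 [-0.4  0.1 -0.2]
[0.     0.0694 0.1393 0.6299 0.063  0.4216 0.2919] [np.float64(0.0), np.float64(0.0), np.float64(0.0), np.float64(0.0)]
5 dp [0.03, -0.0, 0.02] rot [0.41, 0.15, 1.03] mm/row 7 -> [0.278 0.216 0.352] q [-0.19 -0.17  2.07  0.74  1.47  1.42] 
5 dp [0.04, -0.02, 0.01] rot [0.44, 0.06, 1.07] mm/row 9 -> [0.323 0.224 0.347] q [-0.28 -0.1   2.14  0.95  1.4   1.77] 
5 dp [0.04, -0.03, -0.01] rot [0.46, -0.03, 1.09] mm/row 10 -> [0.367 0.201 0.344] q [-0.4  -0.05  2.23  1.14  1.36  2.1 ] 
5 dp [0.02, -0.05, -0.01] rot [0.45, -0.15, 1.11] mm/row 11 -> [0.411 0.169 0.343] q [-0.49 -0.01  2.31  1.34  1.3   2.46] 
5 dp [0.096, -0.0, 0.045] rot [0.003, -0.002, -0.004] mm/row 21 -> [0.416 0.177 0.237] q [-0.46  0.26  2.48  1.51  1.21  2.01] 
5 dp [0.0, -0.0, 0.05] rot [-0.0, -0.0, -0.0] mm/row 10 -> [0.44  0.217 0.22 ] q [-0.29  0.32  2.46  1.69  1.15  1.95] 
5 dp [0.0, -0.0, 0.05] rot [-0.0, -0.0, -0.0] mm/row 10 -> [0.465 0.258 0.203] q [-0.14  0.39  2.42  1.84  1.11  1.91]
```

Emit:
servo_tool(
  moves=[
    {"dp": [0.03,0,0.02],"delta_rot": [0.41,0.15,1],"fingers": 1},
    {"dp": [0.03,0,0.02],"delta_rot": [0.41,0.15,1],"fingers": 1},
    {"dp": [0.03,0,0.02],"delta_rot": [0.41,0.15,1],"fingers": 1},
    {"dp": [0.03,0,0.02],"delta_rot": [0.41,0.15,1],"fingers": 1},
    {"dp": [0.03,0,0.02],"delta_rot": [0.41,0.15,1],"fingers": 1},
  ],
)

```text
clock: 3.6
position: [0.2785, 0.216, 0.3516]
ee_rot: [-0.367, 0.925, -0.087, -0.045]
contact_force: [-0.5, -1.0, -0.2]
width: 0.0855
gripper_force: 0.0
```

Emit:
servo_tool(
  moves=[
    {"dp": [0.04,-0.02,0.01],"delta_rot": [0.44,0.06,1],"fingers": 1},
    {"dp": [0.04,-0.02,0.01],"delta_rot": [0.44,0.06,1],"fingers": 1},
    {"dp": [0.04,-0.02,0.01],"delta_rot": [0.44,0.06,1],"fingers": 1},
    {"dp": [0.04,-0.02,0.01],"delta_rot": [0.44,0.06,1],"fingers": 1},
    {"dp": [0.04,-0.02,0.01],"delta_rot": [0.44,0.06,1],"fingers": 1},
  ],
)

```text
clock: 4.1
position: [0.323, 0.225, 0.3476]
ee_rot: [-0.441, 0.83, -0.323, -0.11]
contact_force: [0.0, -0.3, 0.7]
width: 0.0854
gripper_force: 0.0
```

Emit:
servo_tool(
  moves=[
    {"dp": [0.04,-0.03,-0.01],"delta_rot": [0.46,-0.03,1],"fingers": 1},
    {"dp": [0.04,-0.03,-0.01],"delta_rot": [0.46,-0.03,1],"fingers": 1},
    {"dp": [0.04,-0.03,-0.01],"delta_rot": [0.46,-0.03,1],"fingers": 1},
    {"dp": [0.04,-0.03,-0.01],"delta_rot": [0.46,-0.03,1],"fingers": 1},
    {"dp": [0.04,-0.03,-0.01],"delta_rot": [0.46,-0.03,1],"fingers": 1},
  ],
)

```text
clock: 4.6
position: [0.3689, 0.2039, 0.3472]
ee_rot: [-0.494, 0.668, -0.525, -0.185]
contact_force: [-0.3, 0.4, 0.3]
width: 0.0856
gripper_force: 0.0
```

```bash
python3 log.py; python3 - <<'E'
from plan import *
p,R,q=show([(PS-.1*zs+.1*u,RS)],[8],nd=2)
p,R,q=show([(PS-.1*zs,RS)],[5],p,R,q)
E
```

```text
4.6 [-0.395 -0.043  2.219  1.142  1.381  2.01 ] [0.3689 0.2039 0.3472] [-0.4942  0.668  -0.5248 -0.1849] 0.08556140980126632 0.0 [-0.3  0.4  0.3]
8 dp [0.02, -0.03, -0.0] rot [0.31, -0.06, 0.8] mm/row 7 -> [0.417 0.177 0.333] q [-0.46  0.01  2.32  1.37  1.27  2.43] 
5 dp [0.09, 0.0, 0.033] rot [0.001, 0.003, -0.002] mm/row 19 -> [0.417 0.177 0.237] q [-0.46  0.25  2.48  1.51  1.21  2.01]
```

Emit:
servo_tool(
  moves=[
    {"dp": [0.02,-0.03,0],"delta_rot": [0.31,-0.06,0.8],"fingers": 1},
    {"dp": [0.02,-0.03,0],"delta_rot": [0.31,-0.06,0.8],"fingers": 1},
    {"dp": [0.02,-0.03,0],"delta_rot": [0.31,-0.06,0.8],"fingers": 1},
    {"dp": [0.02,-0.03,0],"delta_rot": [0.31,-0.06,0.8],"fingers": 1},
  ],
)

```text
clock: 5.0
position: [0.395, 0.1928, 0.3435]
ee_rot: [0.505, -0.542, 0.629, 0.236]
contact_force: [-0.3, -0.2, 0.3]
width: 0.0854
gripper_force: 0.0
```

Emit:
servo_tool(
  moves=[
    {"dp": [0.02,-0.03,0],"delta_rot": [0.31,-0.06,0.8],"fingers": 1},
    {"dp": [0.02,-0.03,0],"delta_rot": [0.31,-0.06,0.8],"fingers": 1},
    {"dp": [0.02,-0.03,0],"delta_rot": [0.31,-0.06,0.8],"fingers": 1},
    {"dp": [0.02,-0.03,0],"delta_rot": [0.31,-0.06,0.8],"fingers": 1},
  ],
)

```text
clock: 5.4
position: [0.4166, 0.1773, 0.3326]
ee_rot: [0.501, -0.4, 0.714, 0.281]
contact_force: [0.7, 1.1, 0.7]
width: 0.0853
gripper_force: 0.0
```

Emit:
servo_tool(
  moves=[
    {"dp": [0.09,0,0.033],"delta_rot": [0,0,0],"fingers": 1},
    {"dp": [0.09,0,0.033],"delta_rot": [0,0,0],"fingers": 1},
    {"dp": [0.09,0,0.033],"delta_rot": [0,0,0],"fingers": 1},
    {"dp": [0.09,0,0.033],"delta_rot": [0,0,0],"fingers": 1},
    {"dp": [0.09,0,0.033],"delta_rot": [0,0,0],"fingers": 1},
  ],
)

```text
clock: 5.9
position: [0.4168, 0.1777, 0.2363]
ee_rot: [0.501, -0.402, 0.713, 0.28]
contact_force: [-1.1, 0.1, -0.2]
width: 0.0854
gripper_force: 0.0
```

```bash
python3 log.py; python3 - <<'E'
from plan import *
from h import grab,cloud,rect
s,p,d,C=grab("wrist","w1");P=cloud(d,C);np.savez("w1.npz",p=p,P=P)
Z=P[...,2];m=(d>0)&(Z>.14)&(np.hypot(P[...,0]-.492,P[...,1]-.3006)<.05)
print(m.sum(),P[m].mean(0),rect(P,m),Z[m].max())
show([(PS-.05*zs,RS),(PS,RS)],[5]*2)
E
```

```text
5.9 [-0.455  0.255  2.477  1.511  1.216  2.005] [0.4168 0.1777 0.2363] [ 0.5009 -0.402   0.7134  0.2803] 0.08539044655960783 0.0 [-1.1  0.1 -0.2]
4090 [0.48534809 0.29000995 0.17074118] ((485.8092346191406, 290.6687927246094), (6.7049689292907715, 26.006107330322266), 57.402400970458984) 0.2011834694799394
5 dp [-0.003, -0.0, 0.049] rot [0.007, -0.006, -0.001] mm/row 10 -> [0.441 0.218 0.22 ] q [-0.29  0.32  2.46  1.69  1.15  1.95] 
5 dp [0.0, -0.0, 0.05] rot [0.0, 0.0, -0.0] mm/row 10 -> [0.465 0.258 0.203] q [-0.14  0.39  2.43  1.84  1.11  1.91]
```

View pics/w1.png

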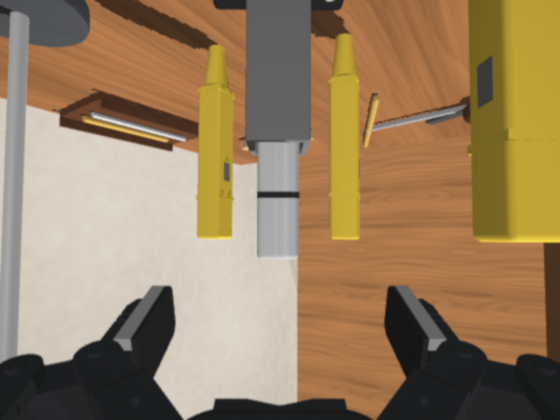

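The wrist view (upside down) shows the silver lamp tail centred between the fingers at about (278,257), with the black well above it. The yellow look-alikes are clear on both sides. I'll go in and grip.

Emit:
servo_tool(
  moves=[
    {"dp": [-0.003,0,0.05],"delta_rot": [0,0,0],"fingers": 1},
    {"dp": [-0.003,0,0.05],"delta_rot": [0,0,0],"fingers": 1},
    {"dp": [-0.003,0,0.05],"delta_rot": [0,0,0],"fingers": 1},
    {"dp": [-0.003,0,0.05],"delta_rot": [0,0,0],"fingers": 1},
    {"dp": [-0.003,0,0.05],"delta_rot": [0,0,0],"fingers": 1},
  ],
)

```text
clock: 6.45
position: [0.4421, 0.2191, 0.2233]
ee_rot: [0.501, -0.402, 0.713, 0.281]
contact_force: [-0.4, -0.3, -0.0]
width: 0.0852
gripper_force: 0.0
```

Emit:
servo_tool(
  moves=[
    {"dp": [0,0,0.05],"delta_rot": [0,0,0],"fingers": 1},
    {"dp": [0,0,0.05],"delta_rot": [0,0,0],"fingers": 1},
    {"dp": [0,0,0.05],"delta_rot": [0,0,0],"fingers": 1},
    {"dp": [0,0,0.05],"delta_rot": [0,0,0],"fingers": 1},
    {"dp": [0,0,0.05],"delta_rot": [0,0,0],"fingers": 1},
  ],
)

```text
clock: 6.95
position: [0.4666, 0.2594, 0.2063]
ee_rot: [0.501, -0.402, 0.713, 0.281]
contact_force: [-0.3, -0.2, -0.0]
width: 0.0853
gripper_force: 0.0
```

Emit:
servo_tool(
  moves=[
    {"dp": [0,0,0],"delta_rot": [0,0,0],"fingers": 0.5},
    {"dp": [0,0,0],"delta_rot": [0,0,0],"fingers": 0.1},
    {"dp": [0,0,0],"delta_rot": [0,0,0],"fingers": 0.1},
    {"dp": [0,0,0],"delta_rot": [0,0,0],"fingers": 0.1},
    {"dp": [0,0,0],"delta_rot": [0,0,0],"fingers": 0.1},
  ],
  force=60,
)

```text
clock: 7.45
position: [0.4663, 0.2586, 0.2062]
ee_rot: [0.501, -0.401, 0.713, 0.281]
contact_force: [-0.6, -0.7, 1.9]
width: 0.0252
gripper_force: 62.9
```

```bash
python3 log.py; python3 - <<'E'
from plan import *
s=readout.get_state();R=Ro.from_quat(np.r_[s["ee_rot"][1:],s["ee_rot"][0]])
p=s["position"];print((p+R.apply([0,0,.054])).round(4))
show([(p+.05*u,R),(p+.1*u,R),(p+.14*u,R)],[5]*3)
E
```

```text
7.45 [-0.141  0.377  2.421  1.838  1.109  1.921] [0.4663 0.2586 0.2062] [ 0.5013 -0.4015  0.7133  0.2805] 0.02516286449702385 62.881035804748535 [-0.6 -0.7  1.9]
[0.4928 0.302  0.1878]
5 dp [-0.047, -0.0, -0.017] rot [0.0, 0.0, 0.0] mm/row 10 -> [0.466 0.259 0.256] q [-0.14  0.24  2.36  1.74  1.07  2.14] 
5 dp [-0.047, -0.0, -0.017] rot [0.0, 0.0, 0.0] mm/row 10 -> [0.466 0.259 0.306] q [-0.14  0.13  2.29  1.63  1.05  2.35] 
5 dp [-0.038, -0.0, -0.014] rot [0.0, 0.0, 0.0] mm/row 8 -> [0.466 0.259 0.347] q [-0.14  0.06  2.22  1.55  1.04  2.51]
```

Emit:
servo_tool(
  moves=[
    {"dp": [-0.047,0,-0.017],"delta_rot": [0,0,0],"fingers": 0.1},
    {"dp": [-0.047,0,-0.017],"delta_rot": [0,0,0],"fingers": 0.1},
    {"dp": [-0.047,0,-0.017],"delta_rot": [0,0,0],"fingers": 0.1},
    {"dp": [-0.047,0,-0.017],"delta_rot": [0,0,0],"fingers": 0.1},
    {"dp": [-0.047,0,-0.017],"delta_rot": [0,0,0],"fingers": 0.1},
  ],
)

```text
clock: 7.95
position: [0.4658, 0.2587, 0.2558]
ee_rot: [0.5, -0.402, 0.714, 0.281]
contact_force: [0.9, -0.1, -1.5]
width: 0.0258
gripper_force: 62.7
```

Emit:
servo_tool(
  moves=[
    {"dp": [-0.047,0,-0.017],"delta_rot": [0,0,0],"fingers": 0.1},
    {"dp": [-0.047,0,-0.017],"delta_rot": [0,0,0],"fingers": 0.1},
    {"dp": [-0.047,0,-0.017],"delta_rot": [0,0,0],"fingers": 0.1},
    {"dp": [-0.047,0,-0.017],"delta_rot": [0,0,0],"fingers": 0.1},
    {"dp": [-0.047,0,-0.017],"delta_rot": [0,0,0],"fingers": 0.1},
  ],
)

```text
clock: 8.45
position: [0.4655, 0.2588, 0.3057]
ee_rot: [0.5, -0.402, 0.714, 0.281]
contact_force: [-0.2, 0.4, -1.2]
width: 0.0256
gripper_force: 62.7
```

Emit:
servo_tool(
  moves=[
    {"dp": [-0.038,0,-0.014],"delta_rot": [0,0,0],"fingers": 0.1},
    {"dp": [-0.038,0,-0.014],"delta_rot": [0,0,0],"fingers": 0.1},
    {"dp": [-0.038,0,-0.014],"delta_rot": [0,0,0],"fingers": 0.1},
    {"dp": [-0.038,0,-0.014],"delta_rot": [0,0,0],"fingers": 0.1},
    {"dp": [-0.038,0,-0.014],"delta_rot": [0,0,0],"fingers": 0.1},
  ],
)

```text
clock: 8.95
position: [0.4653, 0.2587, 0.346]
ee_rot: [0.5, -0.402, 0.714, 0.281]
contact_force: [-0.7, 0.4, -1.5]
width: 0.0252
gripper_force: 62.7
```

```bash
python3 log.py; python3 - <<'E'
from plan import *
Q=np.load("Q.npz");q0=readout.get_state()["qpos"]
c,V=next(ik(np.array([.38,0,.33]),T(np.sin(a)*np.array([1,0,0])-np.cos(a)*u,[0,-1,0]),Q["V"]))
l=RS.inv().apply(u)
for p,R in jpath(q0,V,5): gp=p+R.apply([0,0,.054]);print("nose",(gp-R.apply(l)*.176).round(3),gp.round(3))
show(jpath(q0,V,5),[5]*5,nd=2)
E
```

```text
8.95 [-0.141  0.056  2.223  1.55   1.042  2.51 ] [0.4653 0.2587 0.346 ] [ 0.5003 -0.4018  0.7138  0.2806] 0.025220778337620205 62.71690607070923 [-0.7  0.4 -1.5]
nose [0.509 0.229 0.141] [0.457 0.283 0.3  ]
nose [0.535 0.158 0.157] [0.432 0.239 0.274]
nose [0.559 0.097 0.192] [0.415 0.174 0.256]
nose [0.574 0.046 0.236] [0.405 0.092 0.256]
nose [0.574 0.    0.279] [0.398 0.    0.279]
5 dp [0.03, 0.02, -0.02] rot [-0.21, 0.33, -0.93] mm/row 8 -> [0.437 0.238 0.324] q [-0.17  0.01  2.18  1.26  1.04  2.25] 
5 dp [0.03, 0.03, -0.03] rot [-0.26, 0.33, -0.91] mm/row 10 -> [0.409 0.198 0.308] q [-0.21 -0.05  2.14  0.97  1.04  2.  ] 
5 dp [0.03, 0.03, -0.03] rot [-0.35, 0.3, -0.88] mm/row 10 -> [0.396 0.148 0.303] q [-0.2  -0.1   2.08  0.67  1.03  1.78] 
5 dp [0.03, 0.05, -0.03] rot [-0.43, 0.24, -0.84] mm/row 13 -> [0.389 0.084 0.305] q [-0.21 -0.15  2.04  0.38  1.01  1.55] 
5 dp [0.02, 0.08, -0.04] rot [-0.51, 0.13, -0.79] mm/row 18 -> [ 0.381 -0.003  0.33 ] q [-0.26 -0.2   1.99  0.1   1.02  1.27]
```

Emit:
servo_tool(
  moves=[
    {"dp": [0.03,0.02,-0.03],"delta_rot": [-0.21,0.33,-0.93],"fingers": 0.1},
    {"dp": [0.03,0.02,-0.02],"delta_rot": [-0.21,0.33,-0.93],"fingers": 0.1},
    {"dp": [0.03,0.02,-0.02],"delta_rot": [-0.21,0.33,-0.93],"fingers": 0.1},
    {"dp": [0.03,0.02,-0.02],"delta_rot": [-0.21,0.33,-0.93],"fingers": 0.1},
    {"dp": [0.03,0.02,-0.02],"delta_rot": [-0.21,0.33,-0.93],"fingers": 0.1},
  ],
)

```text
clock: 9.45
position: [0.436, 0.2364, 0.3244]
ee_rot: [0.47, -0.604, 0.624, 0.16]
contact_force: [0.6, 0.2, -1.5]
width: 0.025
gripper_force: 62.7
```

Emit:
servo_tool(
  moves=[
    {"dp": [0.03,0.03,-0.03],"delta_rot": [-0.26,0.33,-0.91],"fingers": 0.1},
    {"dp": [0.03,0.03,-0.03],"delta_rot": [-0.26,0.33,-0.91],"fingers": 0.1},
    {"dp": [0.03,0.03,-0.03],"delta_rot": [-0.26,0.33,-0.91],"fingers": 0.1},
    {"dp": [0.03,0.03,-0.03],"delta_rot": [-0.26,0.33,-0.91],"fingers": 0.1},
    {"dp": [0.03,0.03,-0.03],"delta_rot": [-0.26,0.33,-0.91],"fingers": 0.1},
  ],
)

```text
clock: 9.95
position: [0.4078, 0.1963, 0.3078]
ee_rot: [-0.401, 0.769, -0.497, -0.041]
contact_force: [-0.0, -0.1, -1.1]
width: 0.0251
gripper_force: 62.7
```

Emit:
servo_tool(
  moves=[
    {"dp": [0.03,0.03,-0.03],"delta_rot": [-0.35,0.3,-0.88],"fingers": 0.1},
    {"dp": [0.03,0.03,-0.03],"delta_rot": [-0.35,0.3,-0.88],"fingers": 0.1},
    {"dp": [0.03,0.03,-0.03],"delta_rot": [-0.35,0.3,-0.88],"fingers": 0.1},
    {"dp": [0.03,0.03,-0.03],"delta_rot": [-0.35,0.3,-0.88],"fingers": 0.1},
    {"dp": [0.03,0.03,-0.03],"delta_rot": [-0.35,0.3,-0.88],"fingers": 0.1},
  ],
)

```text
clock: 10.45
position: [0.395, 0.1466, 0.3028]
ee_rot: [-0.294, 0.891, -0.341, 0.061]
contact_force: [-0.1, 0.6, -1.3]
width: 0.0255
gripper_force: 62.7
```

Emit:
servo_tool(
  moves=[
    {"dp": [0.03,0.05,-0.03],"delta_rot": [-0.43,0.24,-0.84],"fingers": 0.1},
    {"dp": [0.03,0.05,-0.03],"delta_rot": [-0.43,0.24,-0.84],"fingers": 0.1},
    {"dp": [0.03,0.05,-0.03],"delta_rot": [-0.43,0.24,-0.84],"fingers": 0.1},
    {"dp": [0.03,0.05,-0.03],"delta_rot": [-0.43,0.24,-0.84],"fingers": 0.1},
    {"dp": [0.03,0.05,-0.03],"delta_rot": [-0.43,0.24,-0.84],"fingers": 0.1},
  ],
)

```text
clock: 10.95
position: [0.3873, 0.082, 0.305]
ee_rot: [-0.158, 0.963, -0.169, 0.137]
contact_force: [0.4, -0.0, -1.9]
width: 0.0251
gripper_force: 62.7
```

Emit:
servo_tool(
  moves=[
    {"dp": [0.02,0.08,-0.04],"delta_rot": [-0.51,0.13,-0.79],"fingers": 0.1},
    {"dp": [0.02,0.08,-0.04],"delta_rot": [-0.51,0.13,-0.79],"fingers": 0.1},
    {"dp": [0.02,0.08,-0.04],"delta_rot": [-0.51,0.13,-0.79],"fingers": 0.1},
    {"dp": [0.02,0.08,-0.04],"delta_rot": [-0.51,0.13,-0.79],"fingers": 0.1},
    {"dp": [0.02,0.08,-0.04],"delta_rot": [-0.51,0.13,-0.79],"fingers": 0.1},
  ],
)

```text
clock: 11.45
position: [0.379, -0.0049, 0.3303]
ee_rot: [0.0, 0.985, 0.001, 0.173]
contact_force: [-0.3, 0.6, -1.2]
width: 0.0253
gripper_force: 62.6
```

```bash
python3 log.py; python3 - <<'E'
from h import *
# rest detail + stud from first top view, lamp now from wrist view
z=np.load("top0.npz");p,d=z["p"],z["d"];P=cloud(d,cam("top"));Z=P[...,2]
m=np.zeros(d.shape,bool);m[180:240,380:430]=1;m&=(Z>.057)&(Z<.075)
n,lab,st,ct=cv2.connectedComponentsWithStats(m.astype(np.uint8))
for k in range(1,n): print(st[k][4],P[lab==k].mean(0).round(4))
m=np.zeros(d.shape,bool);m[150:175,275:300]=1;m&=(Z>.0985)&(Z<.112);print("stud",m.sum(),P[m].mean(0).round(4))
s,p,d,C=grab("wrist","w2");P=cloud(d,C);np.savez("w2.npz",p=p,P=P,d=d);Z=P[...,2]
q=s["ee_rot"];R=Ro.from_quat(np.r_[q[1:],q[0]]);gp=s["position"]+R.apply([0,0,.054])
print(gp.round(4),R.as_matrix().round(3).tolist())
m=(d>0)&(Z>.2)&(np.abs(P[...,1]-gp[1])<.03)&(P[...,0]>gp[0]+.02)
print(m.sum(),rect(P,m),np.polyfit(P[m][:,0],Z[m],1))
E
```

```text
11.45 [-0.268 -0.204  1.99   0.105  1.022  1.261] [ 0.379  -0.0049  0.3303] [4.000e-04 9.849e-01 1.000e-03 1.730e-01] 0.025311717933927197 62.63852119445801 [-0.3  0.6 -1.2]
16 [ 0.5621 -0.2577  0.0655]
17 [ 0.5573 -0.3072  0.0637]
17 [ 0.4919 -0.2515  0.0653]
16 [ 0.4876 -0.3003  0.0643]
stud 72 [0.6405 0.0361 0.1003]
[ 0.3974 -0.005   0.2795] [[0.94, 0.002, 0.341], [0.002, -1.0, -0.0], [0.341, 0.001, -0.94]]
18362 ((465.99993896484375, -4.697873115539551), (97.34776306152344, 26.178646087646484), 0.3810107111930847) [-0.00226977  0.29325721]
```

View pics/w2.png

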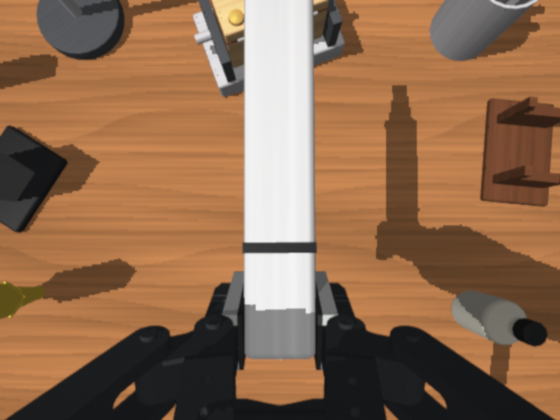

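The wrist view shows the lamp level and straight ahead in the grip, its band at (280,247). The rest is at the right (515,155), clear of the bottle at (500,320). I'll carry it over and lower it.

```bash
python3 - <<'E'
from plan import *
PR2=PR+.0012*u
p,R,q=show([(PR2+.2*u,RR)],[10])
p,R,q=show([(PR2+.1*u,RR),(PR2+.03*u,RR)],[5,5],p,R,q)
p,R,q=show([(PR2+.01*u,RR),(PR2,RR)],[5,5],p,R,q)
E
```

```text
10 dp [0.023, 0.131, 0.02] rot [-0.025, -0.003, 0.087] mm/row 27 -> [ 0.427 -0.27   0.311] q [-0.84  0.04  1.82  0.28  1.03  0.7 ] 
5 dp [-0.035, 0.0, 0.095] rot [-0.001, 0.0, -0.0] mm/row 20 -> [ 0.427 -0.27   0.21 ] q [-0.84  0.14  1.99  0.34  0.78  0.6 ] 
5 dp [-0.023, 0.0, 0.066] rot [0.0, 0.0, -0.0] mm/row 14 -> [ 0.427 -0.27   0.14 ] q [-0.84  0.24  2.09  0.43  0.59  0.49] 
5 dp [-0.007, 0.0, 0.018] rot [0.0, 0.0, -0.0] mm/row 4 -> [ 0.427 -0.27   0.121] q [-0.84  0.27  2.12  0.47  0.54  0.44] 
5 dp [-0.004, 0.0, 0.01] rot [0.0, 0.0, -0.0] mm/row 2 -> [ 0.427 -0.27   0.11 ] q [-0.84  0.29  2.13  0.49  0.51  0.41]
```

Emit:
servo_tool(
  moves=[
    {"dp": [0.023,0.13,0.02],"delta_rot": [-0.025,0,0.087],"fingers": 0.1},
    {"dp": [0.023,0.13,0.02],"delta_rot": [-0.025,0,0.087],"fingers": 0.1},
    {"dp": [0.023,0.13,0.02],"delta_rot": [-0.025,0,0.087],"fingers": 0.1},
    {"dp": [0.023,0.13,0.02],"delta_rot": [-0.025,0,0.087],"fingers": 0.1},
    {"dp": [0.023,0.13,0.02],"delta_rot": [-0.025,0,0.087],"fingers": 0.1},
  ],
)

```text
clock: 12.0
position: [0.4058, -0.1352, 0.319]
ee_rot: [0.0, 0.985, -0.024, 0.174]
contact_force: [0.8, 0.1, -0.9]
width: 0.0249
gripper_force: 62.6
```

Emit:
servo_tool(
  moves=[
    {"dp": [0.023,0.13,0.02],"delta_rot": [-0.025,0,0.087],"fingers": 0.1},
    {"dp": [0.023,0.13,0.02],"delta_rot": [-0.025,0,0.087],"fingers": 0.1},
    {"dp": [0.023,0.13,0.02],"delta_rot": [-0.025,0,0.087],"fingers": 0.1},
    {"dp": [0.023,0.13,0.02],"delta_rot": [-0.025,0,0.087],"fingers": 0.1},
    {"dp": [0.023,0.135,0.02],"delta_rot": [-0.025,0,0.087],"fingers": 0.1},
  ],
)

```text
clock: 12.5
position: [0.4261, -0.2675, 0.3073]
ee_rot: [0.003, 0.984, -0.046, 0.174]
contact_force: [0.6, 0.5, -1.0]
width: 0.0251
gripper_force: 62.6
```

Emit:
servo_tool(
  moves=[
    {"dp": [-0.035,0,0.095],"delta_rot": [0,0,0],"fingers": 0.1},
    {"dp": [-0.035,0,0.095],"delta_rot": [0,0,0],"fingers": 0.1},
    {"dp": [-0.035,0,0.095],"delta_rot": [0,0,0],"fingers": 0.1},
    {"dp": [-0.035,0,0.095],"delta_rot": [0,0,0],"fingers": 0.1},
    {"dp": [-0.035,0,0.095],"delta_rot": [0,0,0],"fingers": 0.1},
  ],
)

```text
clock: 13.0
position: [0.4259, -0.2657, 0.2056]
ee_rot: [0.003, 0.984, -0.046, 0.174]
contact_force: [0.3, -0.2, -1.8]
width: 0.0252
gripper_force: 62.6
```

```bash
python3 log.py; python3 - <<'E'
from plan import *
from h import grab,cloud,rect
s,p,d,C=grab("wrist","w3");P=cloud(d,C);Z=P[...,2]
q=s["ee_rot"];R=Ro.from_quat(np.r_[q[1:],q[0]]);gp=s["position"]+R.apply([0,0,.054]);print(gp.round(4))
m=(d>0)&(Z>.14)&(np.abs(P[...,1]-gp[1])<.04)&(P[...,0]>gp[0]+.02)
print(m.sum(),rect(P,m),np.polyfit(P[m][:,0],Z[m],1))
PR2=PR+.0012*u
show([(PR2+.03*u,RR),(PR2+.01*u,RR),(PR2,RR)],[5,5,5])
E
```

```text
13.0 [-0.839  0.145  2.002  0.351  0.772  0.6  ] [ 0.4259 -0.2657  0.2056] [ 0.0028  0.9837 -0.0461  0.1737] 0.025215731447264026 62.62490630149841 [ 0.3 -0.2 -1.8]
[ 0.4443 -0.2668  0.1549]
18313 ((512.294189453125, -273.1938171386719), (26.158769607543945, 98.04251861572266), 84.97657775878906) [-0.00067182  0.1679138 ]
5 dp [-0.018, 0.007, 0.06] rot [-0.025, 0.011, -0.017] mm/row 13 -> [ 0.427 -0.271  0.14 ] q [-0.84  0.24  2.09  0.43  0.59  0.48] 
5 dp [-0.007, -0.0, 0.018] rot [-0.0, 0.0, -0.0] mm/row 4 -> [ 0.427 -0.271  0.12 ] q [-0.84  0.27  2.12  0.47  0.54  0.44] 
5 dp [-0.003, -0.0, 0.01] rot [-0.0, 0.0, -0.0] mm/row 2 -> [ 0.427 -0.271  0.11 ] q [-0.84  0.29  2.13  0.49  0.52  0.41]
```

View pics/w3.png

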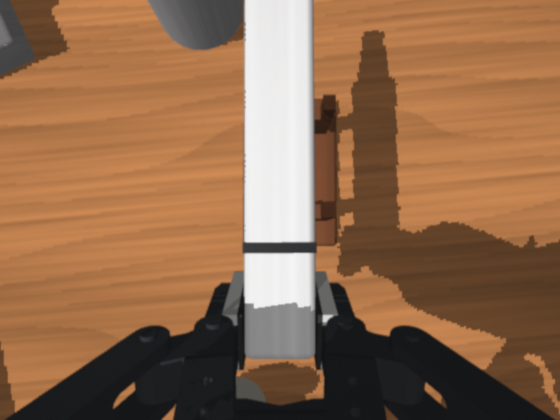

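The lamp is along the rest, whose prong edges show at (327,170) with the offset expected from parallax. I'll lower it gently.

Emit:
servo_tool(
  moves=[
    {"dp": [-0.018,0.007,0.06],"delta_rot": [-0.025,0.011,-0.017],"fingers": 0.1},
    {"dp": [-0.018,0.007,0.06],"delta_rot": [-0.025,0.011,-0.017],"fingers": 0.1},
    {"dp": [-0.018,0.007,0.06],"delta_rot": [-0.025,0.011,-0.017],"fingers": 0.1},
    {"dp": [-0.018,0.007,0.06],"delta_rot": [-0.025,0.011,-0.017],"fingers": 0.1},
    {"dp": [-0.018,0.007,0.06],"delta_rot": [-0.025,0.011,-0.017],"fingers": 0.1},
  ],
)

```text
clock: 13.55
position: [0.4297, -0.2733, 0.1442]
ee_rot: [0.01, 0.983, -0.043, 0.177]
contact_force: [0.6, 0.5, -1.2]
width: 0.0253
gripper_force: 62.6
```

Emit:
servo_tool(
  moves=[
    {"dp": [-0.007,0,0.018],"delta_rot": [0,0,0],"fingers": 0.1},
    {"dp": [-0.007,0,0.018],"delta_rot": [0,0,0],"fingers": 0.1},
    {"dp": [-0.007,0,0.018],"delta_rot": [0,0,0],"fingers": 0.1},
    {"dp": [-0.007,0,0.018],"delta_rot": [0,0,0],"fingers": 0.1},
    {"dp": [-0.007,0,0.018],"delta_rot": [0,0,0],"fingers": 0.1},
  ],
)

```text
clock: 14.05
position: [0.4297, -0.274, 0.1254]
ee_rot: [0.011, 0.983, -0.042, 0.177]
contact_force: [-0.8, 0.6, -1.1]
width: 0.0247
gripper_force: 62.6
```

Emit:
servo_tool(
  moves=[
    {"dp": [-0.003,0,0.01],"delta_rot": [0,0,0],"fingers": 0.1},
    {"dp": [-0.003,0,0.01],"delta_rot": [0,0,0],"fingers": 0.1},
    {"dp": [-0.003,0,0.01],"delta_rot": [0,0,0],"fingers": 0.1},
  ],
)

```text
clock: 14.35
position: [0.43, -0.274, 0.1191]
ee_rot: [0.011, 0.983, -0.042, 0.177]
contact_force: [0.3, -0.4, -1.7]
width: 0.0253
gripper_force: 62.6
```

```bash
python3 log.py; python3 - <<'E'
from plan import *
PR2=PR+.0012*u
show([(PR2,RR)],[3])
s=readout.get_state();R=Ro.from_quat(np.r_[s["ee_rot"][1:],s["ee_rot"][0]]);print((s["position"]+R.apply([0,0,.054])).round(4))
E
```

```text
14.35 [-0.841  0.278  2.115  0.481  0.53   0.424] [ 0.43   -0.274   0.1191] [ 0.0113  0.9832 -0.042   0.177 ] 0.025274715952194333 62.571126222610474 [ 0.3 -0.4 -1.7]
3 dp [-0.011, -0.006, 0.012] rot [0.022, -0.025, 0.01] mm/row 3 -> [ 0.427 -0.27   0.11 ] q [-0.84  0.29  2.13  0.49  0.52  0.41] 
[ 0.4488 -0.276   0.0685]
```

Emit:
servo_tool(
  moves=[
    {"dp": [-0.011,-0.006,0.009],"delta_rot": [0.022,-0.025,0.01],"fingers": 0.1},
    {"dp": [-0.011,-0.006,0.009],"delta_rot": [0.022,-0.025,0.01],"fingers": 0.1},
    {"dp": [-0.011,-0.006,0.009],"delta_rot": [0.022,-0.025,0.01],"fingers": 0.1},
    {"dp": [0,0,0],"delta_rot": [0,0,0],"fingers": 0.1},
    {"dp": [0,0,0],"delta_rot": [0,0,0],"fingers": 0.1},
  ],
)

```text
clock: 14.85
position: [0.4259, -0.27, 0.1117]
ee_rot: [0.008, 0.984, -0.043, 0.173]
contact_force: [0.3, 0.1, -1.4]
width: 0.0252
gripper_force: 62.6
```

```bash
python3 log.py; python3 - <<'E'
from plan import *
PR2=PR+.0012*u
show([(PR2,RR)],[3])
s=readout.get_state();R=Ro.from_quat(np.r_[s["ee_rot"][1:],s["ee_rot"][0]]);print((s["position"]+R.apply([0,0,.054])).round(4))
E
```

```text
14.85 [-0.842  0.286  2.129  0.491  0.52   0.413] [ 0.4259 -0.27    0.1117] [ 0.0075  0.9839 -0.043   0.1734] 0.025228224555530566 62.56927728652954 [ 0.3  0.1 -1.4]
3 dp [0.001, 0.001, 0.003] rot [-0.0, 0.001, -0.0] mm/row 1 -> [ 0.427 -0.271  0.11 ] q [-0.84  0.29  2.13  0.49  0.52  0.41] 
[ 0.4443 -0.2716  0.0609]
```

Emit:
servo_tool(
  moves=[
    {"dp": [-0.001,0,0.004],"delta_rot": [0,0,0],"fingers": 0.1},
    {"dp": [-0.001,0,0.004],"delta_rot": [0,0,0],"fingers": 0.1},
    {"dp": [0,0,0],"delta_rot": [0,0,0],"fingers": 0.1},
  ],
)

```text
clock: 15.15
position: [0.4262, -0.27, 0.1101]
ee_rot: [0.008, 0.984, -0.043, 0.173]
contact_force: [0.4, -0.5, -1.2]
width: 0.0253
gripper_force: 62.6
```

Emit:
servo_tool(
  moves=[
    {"dp": [-0.001,0,0.003],"delta_rot": [0,0,0],"fingers": 0.1},
    {"dp": [0,0,0],"delta_rot": [0,0,0],"fingers": 0.1},
  ],
)

```text
clock: 15.35
position: [0.4261, -0.27, 0.1094]
ee_rot: [0.007, 0.984, -0.043, 0.173]
contact_force: [0.3, -0.5, -1.6]
width: 0.0255
gripper_force: 62.6
```

Emit:
servo_tool(
  moves=[
    {"dp": [0,0,0],"delta_rot": [0,0,0],"fingers": 0.4},
    {"dp": [0,0,0],"delta_rot": [0,0,0],"fingers": 0.6},
    {"dp": [0,0,0],"delta_rot": [0,0,0],"fingers": 0.8},
    {"dp": [0,0,0],"delta_rot": [0,0,0],"fingers": 0.8},
    {"dp": [0,0,0],"delta_rot": [0,0,0],"fingers": 0.8},
  ],
)

```text
clock: 15.85
position: [0.4262, -0.2701, 0.1096]
ee_rot: [0.008, 0.984, -0.043, 0.173]
contact_force: [0.4, -0.0, -0.1]
width: 0.0681
gripper_force: 0.0
```

Emit:
servo_tool(
  moves=[
    {"dp": [0,0,-0.1],"delta_rot": [0,0,0],"fingers": 0.8},
    {"dp": [0,0,-0.1],"delta_rot": [0,0,0],"fingers": 0.8},
    {"dp": [0,0,-0.1],"delta_rot": [0,0,0],"fingers": 0.8},
    {"dp": [0,0,-0.1],"delta_rot": [0,0,0],"fingers": 0.8},
    {"dp": [0,0,-0.1],"delta_rot": [0,0,0],"fingers": 0.8},
  ],
)

```text
clock: 16.35
position: [0.3917, -0.2669, 0.2042]
ee_rot: [0.008, 0.984, -0.043, 0.173]
contact_force: [-0.0, 0.6, 0.6]
width: 0.0686
gripper_force: 0.0
```

```bash
python3 log.py; python3 - <<'E'
from plan import *
from h import grab,cloud,rect
s,p,d,C=grab("wrist","w4");P=cloud(d,C);Z=P[...,2]
m=(d>0)&(Z>.068)&(Z<.078)&(np.abs(P[...,1]+.279)<.05)&(np.abs(P[...,0]-.52)<.11)
print(m.sum(),rect(P,m),np.polyfit(P[m][:,0],Z[m],1),Z[m].mean())
E
```

```text
16.35 [-0.902  0.107  2.053  0.365  0.771  0.519] [ 0.3917 -0.2669  0.2042] [ 0.0075  0.9839 -0.0429  0.1733] 0.06858886408639152 0.0 [-0.   0.6  0.6]
9560 ((510.3770751953125, -277.4153137207031), (25.919485092163086, 161.9962921142578), 85.24237060546875) [0.00042236 0.07017042] 0.07038357572787236
```

View pics/w4.png

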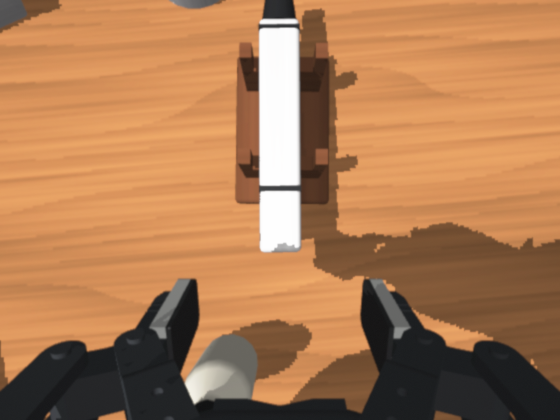

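The lamp lies in both forks, level and let go (tail at (280,245), centred at (280,110)). Next I'll take it from above across its middle.

```bash
cat >> plan.py <<'E'
LM=np.array([.5197,-.2780,.058]);RD=T(-u,-H)
th=np.deg2rad(20);WX=np.array([np.cos(th),np.sin(th),0]);WY=np.array([-np.sin(th),np.cos(th),0]);W0=np.array([.657,.0085,0])
RC=T(-u,-WY)
def cure(y,gap=.027): return W0+WX*(-.03-.1-gap)+WY*y+np.array([0,0,.081+.054])
E
python3 - <<'E'
from plan import *
PL=LM+.054*u
p,R,q=show([(PL+.13*u,RD)],[10])
p,R,q=show([(PL+.05*u,RD),(PL,RD)],[5,5],p,R,q)
p,R,q=show([(PL+.19*u,RD)],[10],p,R,q)
p,R,q=show([(cure(.036,.1)+.17*u,RC)],[10],p,R,q)
p,R,q=show([(cure(.036,.1),RC),(cure(.036),RC),(cure(-.036),RC)],[10,10,36],p,R,q)
E
```

```text
10 dp [0.066, -0.0, -0.005] rot [0.004, -0.352, 0.0] mm/row 13 -> [ 0.519 -0.279  0.242] q [-0.61  0.34  1.57  0.    1.23  1.05] 
5 dp [0.001, -0.001, 0.08] rot [-0.0, -0.001, 0.001] mm/row 16 -> [ 0.52  -0.278  0.162] q [-0.61  0.41  1.68  0.    1.05  1.05] 
5 dp [-0.0, 0.0, 0.05] rot [-0.0, 0.0, 0.0] mm/row 10 -> [ 0.52  -0.278  0.112] q [-0.61  0.46  1.74  0.    0.94  1.05] 
10 dp [-0.0, 0.0, -0.095] rot [-0.0, 0.0, 0.0] mm/row 19 -> [ 0.52  -0.278  0.302] q [-0.61  0.3   1.48  0.    1.37  1.05] 
10 dp [-0.032, -0.126, -0.001] rot [-0.0, -0.0, -0.436] mm/row 26 -> [ 0.429 -0.036  0.304] q [-0.25  0.06  1.78  0.    1.3   0.98] 
10 dp [-0.0, -0.0, 0.085] rot [-0.0, -0.0, -0.0] mm/row 17 -> [ 0.429 -0.036  0.134] q [-0.25  0.24  2.05  0.    0.85  0.98] 
10 dp [0.036, -0.0, -0.0] rot [-0.0, -0.0, -0.0] mm/row 7 -> [ 0.497 -0.012  0.134] q [-0.16  0.32  1.92  0.    0.9   1.06] 
36 dp [0.0, 0.01, -0.0] rot [-0.0, -0.0, -0.0] mm/row 2 -> [ 0.522 -0.079  0.134] q [-0.28  0.36  1.85  0.    0.93  0.94]
```

Emit:
servo_tool(
  moves=[
    {"dp": [0.066,0,-0.005],"delta_rot": [0,-0.352,0],"fingers": 0.8},
    {"dp": [0.066,0,-0.005],"delta_rot": [0,-0.352,0],"fingers": 0.8},
    {"dp": [0.066,0,-0.005],"delta_rot": [0,-0.352,0],"fingers": 0.8},
    {"dp": [0.066,0,-0.005],"delta_rot": [0.01,-0.352,0],"fingers": 0.8},
    {"dp": [0.066,0,-0.005],"delta_rot": [0.01,-0.352,0],"fingers": 0.8},
  ],
)

```text
clock: 16.9
position: [0.4544, -0.2723, 0.2261]
ee_rot: [0.003, 0.995, -0.043, 0.086]
contact_force: [0.1, -0.1, -0.1]
width: 0.0684
gripper_force: 0.0
```

Emit:
servo_tool(
  moves=[
    {"dp": [0.066,0,-0.005],"delta_rot": [0.01,-0.352,0],"fingers": 0.8},
    {"dp": [0.066,0,-0.005],"delta_rot": [0.01,-0.352,0],"fingers": 0.8},
    {"dp": [0.066,0,-0.005],"delta_rot": [0,-0.352,0],"fingers": 0.8},
    {"dp": [0.066,0,-0.005],"delta_rot": [0,-0.352,0],"fingers": 0.8},
    {"dp": [0.066,0,-0.005],"delta_rot": [0,-0.352,0],"fingers": 0.8},
  ],
)

```text
clock: 17.4
position: [0.5194, -0.278, 0.2375]
ee_rot: [-0.002, 0.999, -0.043, -0.002]
contact_force: [-0.9, -0.2, 0.4]
width: 0.0682
gripper_force: 0.0
```

Emit:
servo_tool(
  moves=[
    {"dp": [0,0,0],"delta_rot": [0,0,0],"fingers": 0.8},
    {"dp": [0,0,0],"delta_rot": [0,0,0],"fingers": 0.8},
  ],
)

```text
clock: 17.6
position: [0.5184, -0.2777, 0.2372]
ee_rot: [-0.003, 0.999, -0.043, -0.002]
contact_force: [-0.7, 0.3, 0.2]
width: 0.0681
gripper_force: 0.0
```

```bash
python3 log.py; python3 - <<'E'
from plan import *
PL=LM+.054*u
show([(PL+.04*u,RD),(PL,RD)],[5,5])
E
```

```text
17.6 [-0.611  0.341  1.579  0.002  1.227  1.045] [ 0.5184 -0.2777  0.2372] [-0.0025  0.9991 -0.0428 -0.002 ] 0.06806994061679575 0.0 [-0.7  0.3  0.2]
5 dp [0.001, 0.0, 0.085] rot [-0.01, 0.008, 0.003] mm/row 17 -> [ 0.519 -0.278  0.152] q [-0.61  0.42  1.7  -0.    1.03  1.05] 
5 dp [0.0, 0.0, 0.04] rot [0.0, 0.0, 0.0] mm/row 8 -> [ 0.519 -0.278  0.112] q [-0.61  0.46  1.74 -0.    0.94  1.05]
```

Emit:
servo_tool(
  moves=[
    {"dp": [0.001,0,0.085],"delta_rot": [-0.01,0.008,0.003],"fingers": 0.8},
    {"dp": [0.001,0,0.085],"delta_rot": [-0.01,0.008,0.003],"fingers": 0.8},
    {"dp": [0.001,0,0.085],"delta_rot": [-0.01,0.008,0.003],"fingers": 0.8},
    {"dp": [0.001,0,0.085],"delta_rot": [-0.01,0.008,0.003],"fingers": 0.8},
    {"dp": [0.001,0,0.085],"delta_rot": [-0.01,0.008,0.003],"fingers": 0.8},
  ],
)

```text
clock: 18.1
position: [0.5181, -0.2777, 0.1524]
ee_rot: [0.0, 0.999, -0.044, 0.0]
contact_force: [0.1, -0.4, -0.3]
width: 0.0684
gripper_force: 0.0
```

Emit:
servo_tool(
  moves=[
    {"dp": [0,0,0.04],"delta_rot": [0,0,0],"fingers": 0.8},
    {"dp": [0,0,0.04],"delta_rot": [0,0,0],"fingers": 0.8},
    {"dp": [0,0,0.04],"delta_rot": [0,0,0],"fingers": 0.8},
    {"dp": [0,0,0.04],"delta_rot": [0,0,0],"fingers": 0.8},
    {"dp": [0,0,0.04],"delta_rot": [0,0,0],"fingers": 0.8},
  ],
)

```text
clock: 18.6
position: [0.5197, -0.2782, 0.1128]
ee_rot: [0.001, 0.999, -0.044, 0.001]
contact_force: [-0.4, -0.1, -0.1]
width: 0.068
gripper_force: 0.0
```

Emit:
servo_tool(
  moves=[
    {"dp": [0,0,0],"delta_rot": [0,0,0],"fingers": 0.5},
    {"dp": [0,0,0],"delta_rot": [0,0,0],"fingers": 0.4},
    {"dp": [0,0,0],"delta_rot": [0,0,0],"fingers": 0.1},
    {"dp": [0,0,0],"delta_rot": [0,0,0],"fingers": 0.1},
    {"dp": [0,0,0],"delta_rot": [0,0,0],"fingers": 0.1},
  ],
  force=50,
)

```text
clock: 19.1
position: [0.5199, -0.2782, 0.1136]
ee_rot: [0.001, 0.999, -0.044, 0.001]
contact_force: [0.3, -0.6, 1.3]
width: 0.0253
gripper_force: 49.6
```

```bash
python3 log.py; python3 - <<'E'
from plan import *
s=readout.get_state();p=s["position"];R=Ro.from_quat(np.r_[s["ee_rot"][1:],s["ee_rot"][0]])
p,R,q=show([(p+.03*u,R),(p+.19*u,R)],[5,10])
p,R,q=show([(cure(.036,.1)+.17*u,RC)],[10],p,R,q)
p,R,q=show([(cure(.036,.1)+.03*u,RC)],[10],p,R,q)
E
```

```text
19.1 [-0.609  0.459  1.738 -0.     0.942  1.05 ] [ 0.5199 -0.2782  0.1136] [ 8.00e-04  9.99e-01 -4.40e-02  9.00e-04] 0.025307700691613345 49.57649767398834 [ 0.3 -0.6  1.3]
5 dp [0.0, 0.0, -0.03] rot [0.0, 0.0, 0.0] mm/row 6 -> [ 0.52  -0.278  0.144] q [-0.61  0.43  1.7  -0.    1.01  1.05] 
10 dp [0.0, 0.0, -0.08] rot [0.0, 0.0, 0.0] mm/row 16 -> [ 0.52  -0.278  0.304] q [-0.61  0.3   1.48 -0.    1.37  1.05] 
10 dp [-0.032, -0.126, -0.001] rot [0.002, -0.002, -0.437] mm/row 26 -> [ 0.429 -0.036  0.305] q [-0.25  0.06  1.78 -0.    1.31  0.98] 
10 dp [-0.0, -0.0, 0.07] rot [-0.0, 0.0, -0.0] mm/row 14 -> [ 0.429 -0.036  0.165] q [-0.25  0.19  2.01 -0.    0.94  0.98]
```

Emit:
servo_tool(
  moves=[
    {"dp": [0,0,-0.03],"delta_rot": [0,0,0],"fingers": 0.1},
    {"dp": [0,0,-0.03],"delta_rot": [0,0,0],"fingers": 0.1},
    {"dp": [0,0,-0.05],"delta_rot": [0,0,0],"fingers": 0.1},
    {"dp": [0,0,-0.07],"delta_rot": [0,0,0],"fingers": 0.1},
    {"dp": [0,0,-0.08],"delta_rot": [0,0,0],"fingers": 0.1},
  ],
)

```text
clock: 19.6
position: [0.5194, -0.2779, 0.1659]
ee_rot: [0.0, 0.999, -0.044, 0.0]
contact_force: [1.4, -0.5, -1.3]
width: 0.025
gripper_force: 49.2
```

Emit:
servo_tool(
  moves=[
    {"dp": [0,0,-0.14],"delta_rot": [0,0,0],"fingers": 0.1},
    {"dp": [0,0,-0.14],"delta_rot": [0,0,0],"fingers": 0.1},
    {"dp": [0,0,-0.14],"delta_rot": [0,0,0],"fingers": 0.1},
    {"dp": [0,0,-0.14],"delta_rot": [0,0,0],"fingers": 0.1},
    {"dp": [0,0,-0.13],"delta_rot": [0,0,0],"fingers": 0.1},
  ],
)

```text
clock: 20.1
position: [0.5193, -0.2777, 0.3054]
ee_rot: [0.001, 0.999, -0.044, 0.001]
contact_force: [1.2, -0.7, -1.3]
width: 0.0253
gripper_force: 49.2
```

Emit:
servo_tool(
  moves=[
    {"dp": [-0.032,-0.126,0],"delta_rot": [0,0,-0.437],"fingers": 0.1},
    {"dp": [-0.032,-0.126,0],"delta_rot": [0,0,-0.437],"fingers": 0.1},
    {"dp": [-0.032,-0.126,0],"delta_rot": [0,0,-0.437],"fingers": 0.1},
    {"dp": [-0.032,-0.126,0],"delta_rot": [0,0,-0.437],"fingers": 0.1},
    {"dp": [-0.032,-0.126,0],"delta_rot": [0,0,-0.437],"fingers": 0.1},
  ],
)

```text
clock: 20.6
position: [0.4871, -0.151, 0.3037]
ee_rot: [0.001, 0.998, 0.066, 0.001]
contact_force: [0.7, 0.6, -1.6]
width: 0.0255
gripper_force: 49.3
```

Emit:
servo_tool(
  moves=[
    {"dp": [-0.032,-0.126,0],"delta_rot": [0,0,-0.437],"fingers": 0.1},
    {"dp": [-0.032,-0.126,0],"delta_rot": [0,0,-0.437],"fingers": 0.1},
    {"dp": [-0.032,-0.126,0],"delta_rot": [0,0,-0.437],"fingers": 0.1},
    {"dp": [-0.032,-0.126,0],"delta_rot": [0,0,-0.437],"fingers": 0.1},
    {"dp": [-0.032,-0.126,0],"delta_rot": [0,0,-0.437],"fingers": 0.1},
  ],
)

```text
clock: 21.1
position: [0.4284, -0.0353, 0.3035]
ee_rot: [0.001, 0.985, 0.174, 0.001]
contact_force: [-0.2, -0.4, -1.8]
width: 0.0252
gripper_force: 49.3
```

Emit:
servo_tool(
  moves=[
    {"dp": [0,0,0],"delta_rot": [0,0,0],"fingers": 0.1},
    {"dp": [0,0,0],"delta_rot": [0,0,0],"fingers": 0.1},
  ],
)

```text
clock: 21.3
position: [0.4291, -0.0361, 0.3036]
ee_rot: [0.001, 0.985, 0.174, 0.001]
contact_force: [0.4, -0.2, -1.8]
width: 0.0252
gripper_force: 49.5
```

```bash
python3 log.py; python3 - <<'E'
from plan import *
from h import grab,cloud,rect
s,p,d,C=grab("wrist","w5");P=cloud(d,C);Z=P[...,2]
show([(cure(.036,.1)+.05*u,RC),(cure(.036,.1)+.002*u,RC)],[8,5])
q=s["ee_rot"];R=Ro.from_quat(np.r_[q[1:],q[0]]);gp=s["position"]+R.apply([0,0,.054]);print("gp",gp.round(4))
ok=d>0
near=(np.hypot(P[...,0]-.657,P[...,1]-.0085)<.11)
for zl,zh in((.089,.0985),(.069,.08),(.024,.036)):
    m=ok&near&(Z>zl)&(Z<zh);print(zl,m.sum(),rect(P,m))
m=ok&(Z>.21)&(np.hypot(P[...,0]-gp[0],P[...,1]-gp[1])<.13)
print("lamp",m.sum(),rect(P,m))
X=P[m];ax=R.apply([1,0,0]);t=(X-gp)@ax;k=(t<.05)&(t>.015);print(np.polyfit(t[k],X[k][:,2],1),np.polyfit(t[k],(X[k]-gp)@R.apply([0,1,0]),1),t.max())
hsv=cv2.cvtColor(p,cv2.COLOR_RGB2HSV)if 0 else None
E
```

```text
21.3 [-2.450e-01  5.400e-02  1.785e+00 -1.000e-03  1.299e+00  9.770e-01] [ 0.4291 -0.0361  0.3036] [0.0012 0.9847 0.174  0.0011] 0.02524859254720539 49.46433663368225 [ 0.4 -0.2 -1.8]
8 dp [-0.001, -0.0, 0.074] rot [0.004, -0.002, -0.0] mm/row 15 -> [ 0.428 -0.037  0.185] q [-0.25  0.17  1.98  0.    0.99  0.97] 
5 dp [0.001, -0.001, 0.048] rot [-0.001, -0.0, -0.0] mm/row 10 -> [ 0.429 -0.036  0.137] q [-0.25  0.23  2.05 -0.    0.86  0.98] 
gp [ 0.4293 -0.0362  0.2496]
0.089 0 ((0.0, 0.0), (0.0, 0.0), 0.0)
0.069 0 ((0.0, 0.0), (0.0, 0.0), 0.0)
0.024 0 ((0.0, 0.0), (0.0, 0.0), 0.0)
lamp 61156 ((450.1497802734375, -18.20245361328125), (123.38363647460938, 103.61247253417969), 51.193153381347656)
[-1.56181554  0.32131325] [-0.00484873 -0.00033913] 0.0989936714684528
```

View pics/w5.png

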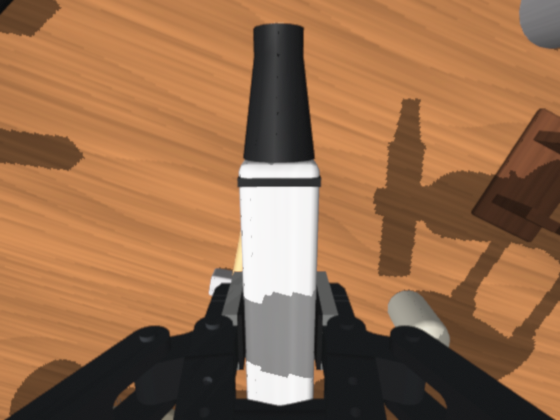

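The lamp is gripped at its middle and square in the hand, with its nose at (278,25). The casket is out of this view. I'll cross-check the casket's pose from the first scene view.

```bash
python3 - <<'E'
from h import *
for n in("scene","top"):
    z=np.load(n+"0.npz");p,d=z["p"],z["d"];C=cam(n);P=cloud(d,C);Z=P[...,2]
    near=(d>0)&(np.hypot(P[...,0]-.657,P[...,1]-.0085)<.11)
    for zl,zh in((.088,.099),(.024,.036)):
        m=near&(Z>zl)&(Z<zh);print(n,zl,m.sum(),rect(P,m),np.median(Z[m]).round(4))
    hsv=cv2.cvtColor(p,cv2.COLOR_RGB2HSV)
    th=np.deg2rad(20);Wc=np.array([.657,.0085]);D=P[...,:2]-Wc
    x=D@[np.cos(th),np.sin(th)];y=D@[-np.sin(th),np.cos(th)]
    K,R,o=C
    for xx in(-18,):
        q=np.r_[Wc+np.array([np.cos(th)*-.018-np.sin(th)*.036,np.sin(th)*-.018+np.cos(th)*.036]),.1]
        c=R.T@(q-o);uv=(K@c)/c[2];print("stud expected px",uv[:2].round(1))
        v0,u0=int(uv[1]),int(uv[0]);b=hsv[v0-8:v0+9,u0-8:u0+9];m=b[...,1].astype(int)
        w=(m>np.percentile(m,85));vv,uu=np.nonzero(w);print("saturated blob px",uu.mean()+u0-8,vv.mean()+v0-8)
    if n=="scene": cv2.imwrite("pics/crop.png",cv2.resize(p[235:310,230:320,::-1],None,fx=6,fy=6,interpolation=cv2.INTER_CUBIC))
E
```

```text
scene 0.088 1036 ((660.8071899414062, 8.825206756591797), (62.29981994628906, 104.8072738647461), 19.88726043701172) 0.0953
scene 0.024 615 ((662.1036987304688, 9.191520690917969), (90.3862533569336, 150.43849182128906), 19.90267562866211) 0.0298
stud expected px [281.6 246.7]
saturated blob px 279.44444444444446 240.62962962962962
top 0.088 848 ((657.2021484375, 8.62588882446289), (61.628910064697266, 104.25645446777344), 20.036487579345703) 0.0958
top 0.024 440 ((657.0962524414062, 8.169639587402344), (91.45484161376953, 150.35040283203125), 19.98975944519043) 0.0301
stud expected px [287.2 164.8]
saturated blob px 286.27272727272725 165.95454545454547
```

View pics/crop.png

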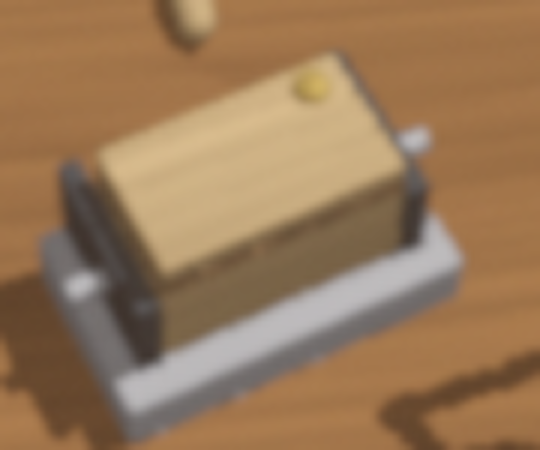

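The crop shows the stud at (312,85), which is the robot-side +y end of the lid, so the seam's start is confirmed. The two cameras differ by 4 mm in x, so I'll use the mean.

```bash
sed -i 's/W0=np.array(\[.657,.0085,0\])/W0=np.array([.6588,.0087,0])/; s/\.081+\.054/.081+.054+.002/' plan.py; python3 - <<'E'
from plan import *
show([(cure(.036,.1)+.05*u,RC),(cure(.036,.1),RC),(cure(.036,.027),RC)],[8,5,10])
E
```

```text
8 dp [0.0, -0.0, 0.073] rot [0.004, -0.002, -0.0] mm/row 15 -> [ 0.43  -0.037  0.187] q [-0.25  0.17  1.98  0.    1.    0.97] 
5 dp [0.001, -0.0, 0.05] rot [-0.001, -0.0, -0.0] mm/row 10 -> [ 0.431 -0.036  0.137] q [-0.25  0.24  2.05 -0.    0.86  0.98] 
10 dp [0.036, -0.0, -0.0] rot [0.0, -0.0, -0.0] mm/row 7 -> [ 0.498 -0.012  0.137] q [-0.16  0.32  1.91 -0.    0.91  1.06]
```

Emit:
servo_tool(
  moves=[
    {"dp": [0,0,0.117],"delta_rot": [0.004,-0.002,0],"fingers": 0.1},
    {"dp": [0,0,0.117],"delta_rot": [0.004,-0.002,0],"fingers": 0.1},
    {"dp": [0,0,0.117],"delta_rot": [0.004,-0.002,0],"fingers": 0.1},
    {"dp": [0,0,0.117],"delta_rot": [0.004,-0.002,0],"fingers": 0.1},
    {"dp": [0,0,0.117],"delta_rot": [0.004,-0.002,0],"fingers": 0.1},
  ],
)

```text
clock: 21.85
position: [0.4302, -0.0373, 0.1851]
ee_rot: [0.0, 0.985, 0.173, 0.0]
contact_force: [-0.8, 0.6, -1.2]
width: 0.0254
gripper_force: 49.5
```

Emit:
servo_tool(
  moves=[
    {"dp": [0.001,0,0.05],"delta_rot": [0,0,0],"fingers": 0.1},
    {"dp": [0.001,0,0.05],"delta_rot": [0,0,0],"fingers": 0.1},
    {"dp": [0.001,0,0.05],"delta_rot": [0,0,0],"fingers": 0.1},
    {"dp": [0.001,0,0.05],"delta_rot": [0,0,0],"fingers": 0.1},
    {"dp": [0.001,0,0.05],"delta_rot": [0,0,0],"fingers": 0.1},
  ],
)

```text
clock: 22.35
position: [0.4306, -0.0361, 0.1355]
ee_rot: [-0.0, 0.985, 0.174, 0.0]
contact_force: [-0.2, -0.5, -1.7]
width: 0.0255
gripper_force: 49.5
```

Emit:
servo_tool(
  moves=[
    {"dp": [0.036,0,0],"delta_rot": [0,0,0],"fingers": 0.1},
    {"dp": [0.036,0,0],"delta_rot": [0,0,0],"fingers": 0.1},
    {"dp": [0.036,0,0],"delta_rot": [0,0,0],"fingers": 0.1},
    {"dp": [0.036,0,0],"delta_rot": [0,0,0],"fingers": 0.1},
    {"dp": [0.036,0,0],"delta_rot": [0,0,0],"fingers": 0.1},
  ],
)

```text
clock: 22.85
position: [0.465, -0.0233, 0.1361]
ee_rot: [-0.0, 0.985, 0.174, 0.0]
contact_force: [1.1, -0.3, -0.9]
width: 0.0254
gripper_force: 49.5
```

```bash
python3 log.py; python3 - <<'E'
from plan import *
show([(cure(.036,.027),RC)],[5])
E
```

```text
22.85 [-0.2    0.279  1.98   0.     0.882  1.021] [ 0.465  -0.0233  0.1361] [-1.000e-04  9.848e-01  1.738e-01  1.000e-04] 0.02543921126501954 49.487539529800415 [ 1.1 -0.3 -0.9]
5 dp [0.036, 0.0, -0.001] rot [-0.0, -0.0, 0.0] mm/row 7 -> [ 0.499 -0.011  0.137] q [-0.16  0.32  1.91  0.    0.91  1.06]
```

Emit:
servo_tool(
  moves=[
    {"dp": [0.036,0,-0.001],"delta_rot": [0,0,0],"fingers": 0.1},
    {"dp": [0.036,0,-0.001],"delta_rot": [0,0,0],"fingers": 0.1},
    {"dp": [0.036,0,-0.001],"delta_rot": [0,0,0],"fingers": 0.1},
    {"dp": [0.036,0,0],"delta_rot": [0,0,0],"fingers": 0.1},
    {"dp": [0.034,0,0],"delta_rot": [0,0,0],"fingers": 0.1},
  ],
)

```text
clock: 23.35
position: [0.498, -0.0112, 0.1363]
ee_rot: [-0.0, 0.985, 0.174, -0.0]
contact_force: [-0.0, 0.4, -1.5]
width: 0.0255
gripper_force: 49.5
```

Emit:
servo_tool(
  moves=[
    {"dp": [0,0,0],"delta_rot": [0,0,0],"fingers": 0.1},
    {"dp": [0,0,0],"delta_rot": [0,0,0],"fingers": 0.1},
  ],
)

```text
clock: 23.55
position: [0.4973, -0.0114, 0.1362]
ee_rot: [-0.0, 0.985, 0.174, -0.001]
contact_force: [-0.4, 1.0, -1.7]
width: 0.0254
gripper_force: 49.5
```

```bash
python3 log.py; python3 - <<'E'
from plan import *
from h import grab,cloud
show([(cure(.036,.027),RC)],[2]);
s,p,d,C=grab("wrist","w6");P=cloud(d,C);Z=P[...,2]
D=P-cure(.036,.027);x=D@WX;y=D@WY
m=(d>0)&(np.abs(y)<.02)&(x>-.02)&(x<.11)
nose=x[m&(Z<.1)&(Z>.075)].max();print("nose reach",nose)
D=P-W0;X=D@WX;Y=D@WY
m=(d>0)&(X>-.06)&(X<.05)&(np.abs(Y)<.08);print(m.sum())
for zl,zh in((.088,.099),(.068,.08),(.024,.036)):
    k=m&(Z>zl)&(Z<zh)
    if k.sum()>20: print(zl,k.sum(),np.percentile(X[k],[1,50,99]).round(4),np.percentile(Y[k],[1,50,99]).round(4))
E
```

```text
23.55 [-0.163  0.32   1.913  0.     0.91   1.058] [ 0.4973 -0.0114  0.1362] [-4.000e-04  9.848e-01  1.738e-01 -7.000e-04] 0.02540709604992076 49.48812246322632 [-0.4  1.  -1.7]
2 dp [0.004, 0.001, -0.002] rot [-0.005, 0.006, 0.001] mm/row 1 -> [ 0.499 -0.011  0.137] q [-0.16  0.32  1.91 -0.    0.91  1.06] 
nose reach 0.09720392373138541
17709
0.024 6529 [-0.0466 -0.0438 -0.0395] [-0.0722  0.0007  0.0721]
```

View pics/w6.png

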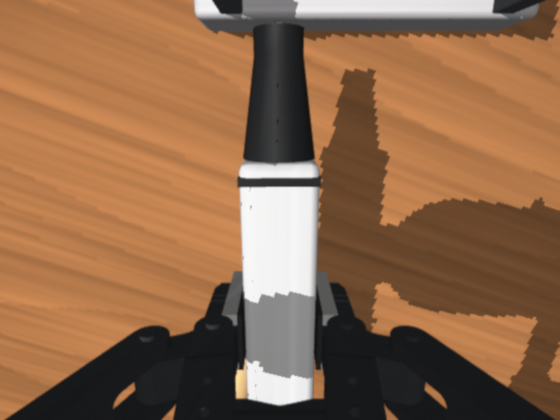

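The nose at (278,30) is short of the block's front edge, and the block's measured edges agree with the estimated pose. I'll hold, then sweep at 2 cm/s.

Emit:
servo_tool(
  moves=[
    {"dp": [0,0,0],"delta_rot": [0,0,0],"fingers": 0.1},
    {"dp": [0,0,0],"delta_rot": [0,0,0],"fingers": 0.1},
    {"dp": [0,0,0],"delta_rot": [0,0,0],"fingers": 0.1},
    {"dp": [0,0,0],"delta_rot": [0,0,0],"fingers": 0.1},
    {"dp": [0,0,0],"delta_rot": [0,0,0],"fingers": 0.1},
  ],
)

```text
clock: 24.1
position: [0.4973, -0.0114, 0.1363]
ee_rot: [-0.0, 0.985, 0.174, -0.0]
contact_force: [-0.1, -0.9, -1.5]
width: 0.0253
gripper_force: 49.5
```

Emit:
servo_tool(
  moves=[
    {"dp": [0,0,0],"delta_rot": [0,0,0],"fingers": 0.1},
    {"dp": [0,0,0],"delta_rot": [0,0,0],"fingers": 0.1},
    {"dp": [0,0,0],"delta_rot": [0,0,0],"fingers": 0.1},
    {"dp": [0,0,0],"delta_rot": [0,0,0],"fingers": 0.1},
    {"dp": [0,0,0],"delta_rot": [0,0,0],"fingers": 0.1},
  ],
)

```text
clock: 24.6
position: [0.4974, -0.0114, 0.1363]
ee_rot: [-0.0, 0.985, 0.174, -0.0]
contact_force: [-0.1, -0.8, -1.4]
width: 0.0254
gripper_force: 49.5
```

Emit:
servo_tool(
  moves=[
    {"dp": [0,0,0],"delta_rot": [0,0,0],"fingers": 0.1},
    {"dp": [0,0,0],"delta_rot": [0,0,0],"fingers": 0.1},
    {"dp": [0,0,0],"delta_rot": [0,0,0],"fingers": 0.1},
  ],
)

```text
clock: 24.9
position: [0.4974, -0.0114, 0.1363]
ee_rot: [-0.0, 0.985, 0.174, -0.0]
contact_force: [-0.1, -0.2, -1.7]
width: 0.0252
gripper_force: 49.5
```

Emit:
servo_tool(
  moves=[
    {"dp": [0,0.01,0],"delta_rot": [0,0,0],"fingers": 0.1},
    {"dp": [0,0.01,0],"delta_rot": [0,0,0],"fingers": 0.1},
    {"dp": [0,0.01,0],"delta_rot": [0,0,0],"fingers": 0.1},
    {"dp": [0,0.01,0],"delta_rot": [0,0,0],"fingers": 0.1},
    {"dp": [0,0.01,0],"delta_rot": [0,0,0],"fingers": 0.1},
  ],
)

```text
clock: 25.4
position: [0.5009, -0.021, 0.1363]
ee_rot: [-0.0, 0.985, 0.174, -0.0]
contact_force: [-0.8, 0.5, -1.6]
width: 0.0253
gripper_force: 49.5
```

Emit:
servo_tool(
  moves=[
    {"dp": [0,0.01,0],"delta_rot": [0,0,0],"fingers": 0.1},
    {"dp": [0,0.01,0],"delta_rot": [0,0,0],"fingers": 0.1},
    {"dp": [0,0.01,0],"delta_rot": [0,0,0],"fingers": 0.1},
    {"dp": [0,0.01,0],"delta_rot": [0,0,0],"fingers": 0.1},
    {"dp": [0,0.01,0],"delta_rot": [0,0,0],"fingers": 0.1},
  ],
)

```text
clock: 25.9
position: [0.5043, -0.0304, 0.1363]
ee_rot: [-0.0, 0.985, 0.174, -0.0]
contact_force: [-0.3, -0.5, -1.7]
width: 0.0254
gripper_force: 49.5
```

Emit:
servo_tool(
  moves=[
    {"dp": [0,0.01,0],"delta_rot": [0,0,0],"fingers": 0.1},
    {"dp": [0,0.01,0],"delta_rot": [0,0,0],"fingers": 0.1},
    {"dp": [0,0.01,0],"delta_rot": [0,0,0],"fingers": 0.1},
    {"dp": [0,0.01,0],"delta_rot": [0,0,0],"fingers": 0.1},
    {"dp": [0,0.01,0],"delta_rot": [0,0,0],"fingers": 0.1},
  ],
)

```text
clock: 26.4
position: [0.5077, -0.0398, 0.1363]
ee_rot: [-0.0, 0.985, 0.174, -0.0]
contact_force: [-0.7, 0.4, -1.4]
width: 0.0251
gripper_force: 49.5
```

```bash
python3 log.py; python3 - <<'E'
from plan import *
p=readout.get_state()["position"]-cure(0,.027);print("x",p@WX,"y",p@WY,"z",p[2])
show([(cure(-.036,.027),RC)],[20])
E
```

```text
26.4 [-0.215  0.334  1.888  0.     0.92   1.007] [ 0.5077 -0.0398  0.1363] [-3.000e-04  9.848e-01  1.736e-01 -4.000e-04] 0.025123893212729887 49.48830842971802 [-0.7  0.4 -1.4]
x -0.0015251394300060542 y 0.0061358857773188644 z -0.0007207774594029104
20 dp [0.0, 0.011, -0.0] rot [-0.0, 0.0, -0.0] mm/row 2 -> [ 0.523 -0.081  0.136] q [-0.29  0.36  1.85  0.    0.94  0.94]
```

Emit:
servo_tool(
  moves=[
    {"dp": [0,0.01,0],"delta_rot": [0,0,0],"fingers": 0.1},
    {"dp": [0,0.01,0],"delta_rot": [0,0,0],"fingers": 0.1},
    {"dp": [0,0.01,0],"delta_rot": [0,0,0],"fingers": 0.1},
    {"dp": [0,0.01,0],"delta_rot": [0,0,0],"fingers": 0.1},
    {"dp": [0,0.01,0],"delta_rot": [0,0,0],"fingers": 0.1},
  ],
)

```text
clock: 26.9
position: [0.5112, -0.0492, 0.1363]
ee_rot: [-0.0, 0.985, 0.174, -0.0]
contact_force: [0.3, -0.1, -2.0]
width: 0.0254
gripper_force: 49.5
```

Emit:
servo_tool(
  moves=[
    {"dp": [0,0.01,0],"delta_rot": [0,0,0],"fingers": 0.1},
    {"dp": [0,0.01,0],"delta_rot": [0,0,0],"fingers": 0.1},
    {"dp": [0,0.01,0],"delta_rot": [0,0,0],"fingers": 0.1},
    {"dp": [0,0.01,0],"delta_rot": [0,0,0],"fingers": 0.1},
    {"dp": [0,0.01,0],"delta_rot": [0,0,0],"fingers": 0.1},
  ],
)

```text
clock: 27.4
position: [0.5146, -0.0585, 0.1363]
ee_rot: [-0.0, 0.985, 0.174, -0.0]
contact_force: [-0.9, 0.8, -2.1]
width: 0.0253
gripper_force: 49.5
```

Emit:
servo_tool(
  moves=[
    {"dp": [0,0.01,0],"delta_rot": [0,0,0],"fingers": 0.1},
    {"dp": [0,0.01,0],"delta_rot": [0,0,0],"fingers": 0.1},
    {"dp": [0,0.01,0],"delta_rot": [0,0,0],"fingers": 0.1},
    {"dp": [0,0.01,0],"delta_rot": [0,0,0],"fingers": 0.1},
    {"dp": [0,0.01,0],"delta_rot": [0,0,0],"fingers": 0.1},
  ],
)

```text
clock: 27.9
position: [0.518, -0.068, 0.1363]
ee_rot: [-0.0, 0.985, 0.174, -0.0]
contact_force: [0.3, 0.4, -1.0]
width: 0.0254
gripper_force: 49.5
```

Emit:
servo_tool(
  moves=[
    {"dp": [0,0.01,0],"delta_rot": [0,0,0],"fingers": 0.1},
    {"dp": [0,0.01,0],"delta_rot": [0,0,0],"fingers": 0.1},
    {"dp": [0,0.01,0],"delta_rot": [0,0,0],"fingers": 0.1},
    {"dp": [0,0.01,0],"delta_rot": [0,0,0],"fingers": 0.1},
    {"dp": [0,0.01,0],"delta_rot": [0,0,0],"fingers": 0.1},
  ],
)

```text
clock: 28.4
position: [0.5214, -0.0773, 0.1362]
ee_rot: [-0.0, 0.985, 0.174, -0.0]
contact_force: [-0.4, -0.0, -1.4]
width: 0.0256
gripper_force: 49.5
```

Emit:
servo_tool(
  moves=[
    {"dp": [0,0.01,0],"delta_rot": [0,0,0],"fingers": 0.1},
    {"dp": [0,0,0],"delta_rot": [0,0,0],"fingers": 0.1},
    {"dp": [0,0,0],"delta_rot": [0,0,0],"fingers": 0.1},
    {"dp": [0,0,0],"delta_rot": [0,0,0],"fingers": 0.1},
    {"dp": [0,0,0],"delta_rot": [0,0,0],"fingers": 0.1},
  ],
)

```text
clock: 28.9
position: [0.5219, -0.079, 0.1362]
ee_rot: [-0.0, 0.985, 0.174, -0.0]
contact_force: [-0.3, 0.1, -1.4]
width: 0.0254
gripper_force: 49.5
```

Emit:
servo_tool(
  moves=[
    {"dp": [0,0,0],"delta_rot": [0,0,0],"fingers": 0.1},
    {"dp": [0,0,0],"delta_rot": [0,0,0],"fingers": 0.1},
    {"dp": [0,0,0],"delta_rot": [0,0,0],"fingers": 0.1},
    {"dp": [0,0,0],"delta_rot": [0,0,0],"fingers": 0.1},
    {"dp": [0,0,0],"delta_rot": [0,0,0],"fingers": 0.1},
  ],
)

```text
clock: 29.4
position: [0.522, -0.0791, 0.1362]
ee_rot: [-0.0, 0.985, 0.174, -0.0]
contact_force: [0.6, 0.1, -1.4]
width: 0.025
gripper_force: 49.5
```

Emit:
servo_tool(
  moves=[
    {"dp": [0,0,0],"delta_rot": [0,0,0],"fingers": 0.1},
    {"dp": [0,0,0],"delta_rot": [0,0,0],"fingers": 0.1},
    {"dp": [0,0,0],"delta_rot": [0,0,0],"fingers": 0.1},
    {"dp": [0,0,0],"delta_rot": [0,0,0],"fingers": 0.1},
    {"dp": [0,0,0],"delta_rot": [0,0,0],"fingers": 0.1},
  ],
)

```text
clock: 29.9
position: [0.522, -0.0791, 0.1362]
ee_rot: [-0.0, 0.985, 0.174, -0.0]
contact_force: [-0.2, 0.4, -1.5]
width: 0.0251
gripper_force: 49.5
```

```bash
python3 log.py; python3 - <<'E'
from plan import *
p=readout.get_state()["position"]-cure(0,.027);print("x",p@WX,"y",p@WY,"z",p[2])
PL=LM+.0555*u+.004*G   # lamp laid back, 4 mm nearer the rest's middle
print(PL)
p,R,q=show([(cure(-.036,.1),RC),(cure(-.036,.1)+.17*u,RC)],[5,5])
p,R,q=show([(PL+.19*u,RD),(PL+.04*u,RD)],[10,10],p,R,q)
E
```

```text
29.9 [-0.282  0.358  1.848  0.     0.937  0.939] [ 0.522  -0.0791  0.1362] [-3.000e-04  9.848e-01  1.736e-01 -4.000e-04] 0.025095422699649556 49.48732852935791 [-0.2  0.4 -1.5]
x -0.0015459450491641772 y -0.035706045022632936 z -0.0007557602012665532
[ 0.52368478 -0.27834862  0.1135    ]
5 dp [-0.071, 0.0, -0.001] rot [-0.001, 0.001, -0.0] mm/row 14 -> [ 0.455 -0.103  0.137] q [-0.37  0.28  1.98  0.    0.89  0.85] 
5 dp [-0.0, 0.0, -0.17] rot [-0.0, 0.0, -0.0] mm/row 34 -> [ 0.455 -0.103  0.307] q [-0.37  0.11  1.71  0.    1.32  0.85] 
10 dp [0.021, 0.092, 0.002] rot [-0.0, 0.0, 0.436] mm/row 19 -> [ 0.524 -0.277  0.303] q [-0.6   0.3   1.47  0.    1.37  1.05] 
10 dp [-0.0, 0.0, 0.075] rot [-0.0, 0.0, 0.0] mm/row 15 -> [ 0.524 -0.277  0.153] q [-0.6   0.42  1.68  0.    1.04  1.05]
```

Emit:
servo_tool(
  moves=[
    {"dp": [-0.07,0,0],"delta_rot": [0,0,0],"fingers": 0.1},
    {"dp": [-0.07,0,0],"delta_rot": [0,0,0],"fingers": 0.1},
    {"dp": [-0.07,0,0],"delta_rot": [0,0,0],"fingers": 0.1},
    {"dp": [-0.07,0,0],"delta_rot": [0,0,0],"fingers": 0.1},
    {"dp": [-0.07,0,0],"delta_rot": [0,0,0],"fingers": 0.1},
  ],
)

```text
clock: 30.4
position: [0.4547, -0.1034, 0.1364]
ee_rot: [-0.0, 0.985, 0.173, -0.0]
contact_force: [-1.7, 0.8, -1.1]
width: 0.0255
gripper_force: 49.5
```

Emit:
servo_tool(
  moves=[
    {"dp": [0,0,-0.17],"delta_rot": [0,0,0],"fingers": 0.1},
    {"dp": [0,0,-0.17],"delta_rot": [0,0,0],"fingers": 0.1},
    {"dp": [0,0,-0.17],"delta_rot": [0,0,0],"fingers": 0.1},
    {"dp": [0,0,-0.17],"delta_rot": [0,0,0],"fingers": 0.1},
    {"dp": [0,0,-0.17],"delta_rot": [0,0,0],"fingers": 0.1},
  ],
)

```text
clock: 30.9
position: [0.4552, -0.1033, 0.3076]
ee_rot: [-0.0, 0.985, 0.173, -0.0]
contact_force: [0.1, 0.3, -1.1]
width: 0.0254
gripper_force: 49.6
```

Emit:
servo_tool(
  moves=[
    {"dp": [0.021,0.092,0],"delta_rot": [0,0,0.436],"fingers": 0.1},
    {"dp": [0.021,0.092,0],"delta_rot": [0,0,0.436],"fingers": 0.1},
    {"dp": [0.021,0.092,0],"delta_rot": [0,0,0.436],"fingers": 0.1},
    {"dp": [0.021,0.092,0],"delta_rot": [0,0,0.436],"fingers": 0.1},
    {"dp": [0.021,0.092,0],"delta_rot": [0,0,0.436],"fingers": 0.1},
  ],
)

```text
clock: 31.4
position: [0.5007, -0.1881, 0.3045]
ee_rot: [-0.001, 0.998, 0.063, -0.002]
contact_force: [0.1, 0.6, -1.5]
width: 0.0251
gripper_force: 49.8
```

Emit:
servo_tool(
  moves=[
    {"dp": [0.021,0.092,0],"delta_rot": [0,0,0.436],"fingers": 0.1},
    {"dp": [0.021,0.092,0],"delta_rot": [0,0,0.436],"fingers": 0.1},
    {"dp": [0.021,0.092,0],"delta_rot": [0,0,0.436],"fingers": 0.1},
    {"dp": [0.021,0.092,0],"delta_rot": [0,0,0.436],"fingers": 0.1},
    {"dp": [0.021,0.092,0],"delta_rot": [0,0,0.436],"fingers": 0.1},
  ],
)

```text
clock: 31.9
position: [0.5256, -0.2788, 0.3061]
ee_rot: [-0.0, 0.999, -0.045, -0.0]
contact_force: [0.4, 0.4, -2.1]
width: 0.0255
gripper_force: 49.7
```

Emit:
servo_tool(
  moves=[
    {"dp": [0,0,0],"delta_rot": [0,0,0],"fingers": 0.1},
    {"dp": [0,0,0],"delta_rot": [0,0,0],"fingers": 0.1},
  ],
)

```text
clock: 32.1
position: [0.5252, -0.2776, 0.3059]
ee_rot: [-0.001, 0.999, -0.044, -0.001]
contact_force: [-1.0, 0.5, -1.1]
width: 0.0252
gripper_force: 49.7
```

```bash
python3 log.py; python3 - <<'E'
from plan import *
PL=LM+.0570*u+.004*G
show([(PL+.05*u,RD),(PL+.01*u,RD),(PL,RD)],[10,5,5])
E
```

```text
32.1 [-0.604  0.304  1.459  0.     1.381  1.055] [ 0.5252 -0.2776  0.3059] [-7.00e-04  9.99e-01 -4.41e-02 -7.00e-04] 0.025181214169657434 49.717567563056946 [-1.   0.5 -1.1]
10 dp [-0.001, 0.001, 0.07] rot [-0.001, 0.002, -0.001] mm/row 14 -> [ 0.523 -0.279  0.166] q [-0.61  0.41  1.67  0.    1.06  1.05] 
5 dp [0.001, -0.001, 0.041] rot [-0.001, -0.001, 0.0] mm/row 8 -> [ 0.524 -0.278  0.125] q [-0.61  0.45  1.72 -0.    0.97  1.05] 
5 dp [-0.0, 0.0, 0.01] rot [0.0, 0.0, 0.0] mm/row 2 -> [ 0.524 -0.278  0.115] q [-0.61  0.46  1.73 -0.    0.95  1.05]
```

Emit:
servo_tool(
  moves=[
    {"dp": [0,0,0.14],"delta_rot": [0,0,0],"fingers": 0.1},
    {"dp": [-0.002,0.001,0.14],"delta_rot": [0,0,0],"fingers": 0.1},
    {"dp": [-0.002,0.001,0.14],"delta_rot": [0,0,0],"fingers": 0.1},
    {"dp": [0,0.001,0.14],"delta_rot": [0,0,0],"fingers": 0.1},
    {"dp": [0,0,0.14],"delta_rot": [0,0,0],"fingers": 0.1},
  ],
)

```text
clock: 32.6
position: [0.5242, -0.2766, 0.1656]
ee_rot: [-0.0, 0.999, -0.043, -0.0]
contact_force: [-0.6, -0.3, -1.1]
width: 0.0254
gripper_force: 49.8
```

Emit:
servo_tool(
  moves=[
    {"dp": [0,0,0.041],"delta_rot": [0,0,0],"fingers": 0.1},
    {"dp": [0,0,0.041],"delta_rot": [0,0,0],"fingers": 0.1},
    {"dp": [0,0,0.041],"delta_rot": [0,0,0],"fingers": 0.1},
    {"dp": [0,0,0.041],"delta_rot": [0,0,0],"fingers": 0.1},
    {"dp": [0,0,0.03],"delta_rot": [0,0,0],"fingers": 0.1},
  ],
)

```text
clock: 33.1
position: [0.5246, -0.2777, 0.1274]
ee_rot: [0.0, 0.999, -0.043, -0.0]
contact_force: [0.9, 0.0, -1.9]
width: 0.0255
gripper_force: 49.7
```

Emit:
servo_tool(
  moves=[
    {"dp": [0,0,0.01],"delta_rot": [0,0,0],"fingers": 0.1},
    {"dp": [0,0,0.01],"delta_rot": [0,0,0],"fingers": 0.1},
    {"dp": [0,0,0.01],"delta_rot": [0,0,0],"fingers": 0.1},
    {"dp": [0,0,0],"delta_rot": [0,0,0],"fingers": 0.1},
    {"dp": [0,0,0],"delta_rot": [0,0,0],"fingers": 0.1},
  ],
)

```text
clock: 33.6
position: [0.5245, -0.2777, 0.1215]
ee_rot: [-0.0, 0.999, -0.043, -0.0]
contact_force: [-1.0, -0.1, -2.1]
width: 0.0254
gripper_force: 49.7
```

Emit:
servo_tool(
  moves=[
    {"dp": [0,0,0.008],"delta_rot": [0,0,0],"fingers": 0.1},
    {"dp": [0,0,0.008],"delta_rot": [0,0,0],"fingers": 0.1},
    {"dp": [0,0,0.008],"delta_rot": [0,0,0],"fingers": 0.1},
    {"dp": [0,0,0.008],"delta_rot": [0,0,0],"fingers": 0.1},
    {"dp": [0,0,0],"delta_rot": [0,0,0],"fingers": 0.1},
  ],
)

```text
clock: 34.1
position: [0.5242, -0.2775, 0.1146]
ee_rot: [-0.0, 0.999, -0.043, -0.001]
contact_force: [-0.3, 0.7, -1.3]
width: 0.0253
gripper_force: 49.7
```

Emit:
servo_tool(
  moves=[
    {"dp": [0,0,0.004],"delta_rot": [0,0,0],"fingers": 0.1},
    {"dp": [0,0,0],"delta_rot": [0,0,0],"fingers": 0.1},
    {"dp": [0,0,0],"delta_rot": [0,0,0],"fingers": 0.1},
  ],
)

```text
clock: 34.4
position: [0.5244, -0.2776, 0.1141]
ee_rot: [-0.0, 0.999, -0.043, -0.0]
contact_force: [-0.7, -0.0, -1.9]
width: 0.0255
gripper_force: 49.7
```

Emit:
servo_tool(
  moves=[
    {"dp": [0,0,0],"delta_rot": [0,0,0],"fingers": 0.4},
    {"dp": [0,0,0],"delta_rot": [0,0,0],"fingers": 0.6},
    {"dp": [0,0,0],"delta_rot": [0,0,0],"fingers": 0.8},
    {"dp": [0,0,0],"delta_rot": [0,0,0],"fingers": 0.8},
    {"dp": [0,0,0],"delta_rot": [0,0,0],"fingers": 0.8},
  ],
)

```text
clock: 34.9
position: [0.5244, -0.2777, 0.1143]
ee_rot: [-0.0, 0.999, -0.043, -0.0]
contact_force: [0.2, -0.3, 0.2]
width: 0.0682
gripper_force: 0.0
```

Emit:
servo_tool(
  moves=[
    {"dp": [0,0,-0.05],"delta_rot": [0,0,0],"fingers": 0.8},
    {"dp": [0,0,-0.15],"delta_rot": [0,0,0],"fingers": 0.8},
    {"dp": [0,0,-0.15],"delta_rot": [0,0,0],"fingers": 0.8},
    {"dp": [0,0,-0.15],"delta_rot": [0,0,0],"fingers": 0.8},
    {"dp": [0,0,-0.15],"delta_rot": [0,0,0],"fingers": 0.8},
  ],
)

```text
clock: 35.4
position: [0.5244, -0.2776, 0.2462]
ee_rot: [0.0, 0.999, -0.043, -0.0]
contact_force: [0.4, 0.0, 0.5]
width: 0.0684
gripper_force: 0.0
```

Emit:
servo_tool(
  moves=[
    {"dp": [-0.15,0,0],"delta_rot": [0,0,0],"fingers": 0.8},
    {"dp": [-0.15,0,0],"delta_rot": [0,0,0],"fingers": 0.8},
    {"dp": [-0.15,0,0],"delta_rot": [0,0,0],"fingers": 0.8},
    {"dp": [0,0,0],"delta_rot": [0,0,0],"fingers": 0.8},
    {"dp": [0,0,0],"delta_rot": [0,0,0],"fingers": 0.8},
  ],
)

```text
clock: 35.9
position: [0.4347, -0.27, 0.2453]
ee_rot: [0.0, 0.999, -0.044, 0.001]
contact_force: [-0.3, -0.1, -0.0]
width: 0.068
gripper_force: 0.0
```

```bash
python3 log.py; python3 - <<'E'
from plan import *
from h import grab,cloud,rect
s,p,d,C=grab("wrist","w7");P=cloud(d,C);Z=P[...,2]
m=(d>0)&(Z>.066)&(Z<.078)&(np.abs(P[...,1]+.279)<.05)&(np.abs(P[...,0]-.52)<.13)
print(m.sum(),rect(P,m),np.polyfit(P[m][:,0],Z[m],1),Z[m].mean())
E
```

```text
35.9 [-0.692  0.222  1.732  0.     1.185  0.967] [ 0.4347 -0.27    0.2453] [ 3.00e-04  9.99e-01 -4.39e-02  5.00e-04] 0.06803904507494937 0.0 [-0.3 -0.1 -0. ]
8729 ((502.80389404296875, -278.0262145996094), (54.86386489868164, 137.38040161132812), 84.66632843017578) [0.00194404 0.06920912] 0.07019806640377708
```

View pics/w7.png

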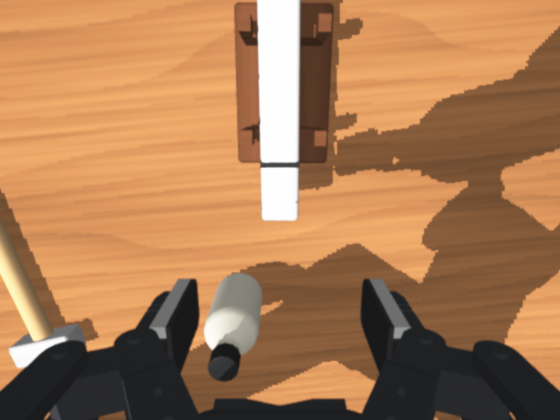

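The lamp lies level and centred in both forks (tail at (280,218)). The gripper is well clear and the bottle is still upright, so I'm handing in.

```bash
python3 -c "from rig import manip; print(manip.sign_off())"
```

```text
the job is handed in; nothing more can be done
None
```

The job is handed in at about 36 s on the robot clock: I laid the lamp in the rest, retook it by its middle, swept the seam from start to far end at 2 cm/s with over a second's hold at each end, and left it level and let go in both forks; no verdict came back.

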